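# Close up and tray the finished instrument cases

### The job

Clear the tray first: lay the multimeter and the breadboard face up on the rubber mat. Then get every instrument case on the bench boxed up: each one standing upright in the tray with its own matching lid fully seated on it. A lid whose case is not here can stay on the bench; do not knock the solder reel, the tip-cleaner pot or the mains plug about.

Things in the scene. Friction and masses are not known exactly. Their poses are not given: they have to be found in the camera images.
- case_long: Open grey ABS instrument case, the long narrow one: 124 (x) x 56 (y) x 36 mm high outside, walls and floor 3 mm, a finished circuit board inside below 20 mm. Origin: centre of its underside; z points up out of the open mouth. Stands on the bench at the start. Not on the bench (None) in some starts.
- lid_long: Grey lid of case_long: plate 124 (x) x 56 (y) x 9 mm, outline as the case; below it a 113 x 45 mm block 6 mm deep that enters the case's mouth with 2.5 mm play each side. Origin: centre of the block's underside, z up. Lies top up on its block (plate 6 to 15 mm above the bench). Seated, the plate rests on the rim, origin 30 mm above the case's; either way round fits.
- case_wide: Open grey ABS instrument case, the middle-sized and tallest one: 92 (x) x 64 (y) x 44 mm high outside, walls and floor 3 mm, a finished circuit board inside below 20 mm. Origin: centre of its underside; z points up out of the open mouth. Stands on the bench at the start. Not on the bench (None) in some starts.
- lid_wide: Grey lid of case_wide: plate 92 (x) x 64 (y) x 9 mm, outline as the case; below it a 81 x 53 mm block 6 mm deep that enters the case's mouth with 2.5 mm play each side. Origin: centre of the block's underside, z up. Lies top up on its block (plate 6 to 15 mm above the bench). Seated, the plate rests on the rim, origin 38 mm above the case's; either way round fits.
- case_square: Open grey ABS instrument case, the small square one: 62 (x) x 62 (y) x 32 mm high outside, walls and floor 3 mm, a finished circuit board inside below 20 mm. Origin: centre of its underside; z points up out of the open mouth. Stands on the bench at the start. Not on the bench (None) in some starts.
- lid_square: Grey lid of case_square: plate 62 (x) x 62 (y) x 9 mm, outline as the case; below it a 51 x 51 mm block 6 mm deep that enters the case's mouth with 2.5 mm play each side. Origin: centre of the block's underside, z up. Lies top up on its block (plate 6 to 15 mm above the bench). Seated, the plate rests on the rim, origin 26 mm above the case's; any quarter turn fits.
- tray: Black antistatic tray fixed to the bench, outside 238 (x) x 228 (y) x 14 mm high, walls and floor 4 mm (inside 230 x 220 mm, lip 10 mm above its floor). Origin: centre of its underside.
- mat: Dark blue-grey rubber mat fixed to the bench, 220 (x) x 200 (y) x 3 mm. Origin: centre of its underside.
- meter: Hand-held multimeter, dark grey, 132 (x, display end at +x) x 66 (y) x 32 mm, dial up to 38 mm. Origin: centre of its underside, z up out of the face. Lies face up in the tray at the start, its length along the tray's y, in the half nearer the robot.
- breadboard: White solderless breadboard, 165 (x) x 55 (y) x 10 mm, with two black chips on its midline up to 15 mm. Origin: centre of its underside, z up. Lies face up in the tray at the start, its length along the tray's y, in the half farther from the robot.
- solder_reel: Reel of solder standing on its flange, 60 mm diameter, 45 mm high. Loose bystander, not part of the job. Origin: centre of its underside.
- tip_cleaner: Black round tip-cleaner pot with brass top, 72 mm diameter, 45 mm high. Loose bystander, not part of the job. Origin: centre of its underside.
- plug: Black mains plug, 45 x 34 x 28 mm. Loose bystander, not part of the job. Origin: centre of its underside.

How it is judged:
By the outcome, as a careful person would: the job done as asked, in the order asked, and still so for the second after the job is handed in, with the robot touching nothing.
Of case_long, case_wide, case_square only 2 to 3 are there at a start; the rules pass over those that are not, and their reading is None.
At some moment in a run one of case_long, lid_long, case_wide, lid_wide, case_square, lid_square may be knocked a few centimetres aside while the robot is not near it.
Once in a run the grip may slacken for a moment while it holds something.
It also fails if it takes over 210 s, if anything falls off the work surface, if the arm or the gripper's body presses on something with over 40 N, if the wrist force passes 120 N, or if a joint passes its speed limit or range.

### The arm

A 7-joint arm with a two-finger parallel gripper is mounted at the origin on the work surface. World frame = base frame: x ahead of the robot, y to its left, z up, the work surface at z = 0. Lengths are in m, angles in rad, forces in N, time in s.
With the tool pointing down it reaches from about 0.425 to 0.875 m from the base axis. Payload 4.7 kg.
Tool frame: the origin (TCP) lies between the finger pads; the fingertips stand 11 mm ahead of it and the grasp point (between the pads) lies 8 mm behind it; z points along the fingers, y is the line along which they close (so a half turn about z gives the same grasp; the last joint's range is limited). The gripper opens to 87 mm and grips with 3 to 60 N. Pads are 19 mm wide; open, the fingers measure 117 mm over their backs; the gripper's body (75 mm by 190 mm) begins 51 mm behind the grasp point.
Start: joints at [-1.291, 0.321, -0.07, 1.45, 0.023, 1.371, -0.057], TCP at [0.171, 0.627, 0.234] pointing down, gripper open.
Joint ranges: [-2.86, 2.86], [-0.3, 2.09], [-1.38, 1.24], [0.06, 2.45], [-1.56, 4.7], [0.09, 2.05], [-2.69, 2.69]. Speed limits (rad/s): [2.57, 2.57, 3.14, 3.14, 3.14, 3.14, 3.14].

### API

Orientations are given as a rotation vector (axis times angle).
In Python, from bench import ctrl gives the robot as it stands. The module is installed in compiled form; this text tells all that it offers.
- The arm moves only by the shell command python3 -m inch 'ROWS' [FORCE]. ROWS is JSON, a list of rows, each an object with "slide": the shift along the tool's x, y, z scaled (see below), a list of three; "angular": the turn, a rotation vector about the tool's x, y, z scaled (see below), a list of three; "claw": the opening, from -1 (shut) to 1 (fully open). In form: [{"slide": [tx, ty, tz], "angular": [rx, ry, rz], "claw": claw}, ...]. A call has 1 to 10 rows; each row is the pose to reach, as a shift and turn from the pose commanded when the call began, along the tool's axes at that moment; what a row does not reach only later rows make up. The controller multiplies each number of a shift by 0.25 m and each number of a turn by 30 degrees. A row lasts 1/10 s, in which the tool goes at most 50 mm and 8.59 degrees, less where a joint would pass 70% of its speed; a pose out of reach is approached as far as the arm can. A call with a number of a shift or a turn outside -1 to 1 is refused whole. A call with a gripper value outside its range is refused whole. The fingers move at their own pace and stop on an object; FORCE is the grip in N (left out, the last holds). Time passes only in rows, so rows that repeat a pose let the fingers close. It gives the time, the measured TCP pose, the force, the opening and the grip force at its end, in the units of the state.
- ctrl.get_state(): the state, without advancing time (a new reading comes with each control period).
- ctrl.get_image(name): name is "scene" or "top" or "wrist"; returns a dict with "color" (420x560x3 uint8, red, green, blue), "depth" (420x560 float32, m along the optical axis (not along the pixel's ray), 0 where there is no reading), "camera_matrix" (3x3 intrinsics, pixels), "dist_coeffs" ([k1, k2, p1, p2, k3] as OpenCV has them; the pictures are not rectified), "extrinsics" (4x4, takes a point from camera to world coordinates); the wrist camera has in their place "tool_from_camera" (4x4, takes a point from camera to tool coordinates, whose origin is the TCP and whose axes are the flange's). Camera axes: x right, y up, looking along -z (the intrinsics and any distortion apply to the point x, -y, -z); pixel columns grow to the right and rows downward; lengths in m; the calibration is good to about 2 mm. A picture is of the moment at which its call begins: read the wrist's pose just before it.
- ctrl.close_job(): hands the job in; it is judged then, once.
Trained networks look in the newest picture that a camera, given by its name, has taken for a name from the list of things; names that differ only in an ending like _2 or _b are one class to them, and where a whole thing is asked for, a point or a joint stands for the part that bears it (a point fixed in the world has none). Each returns a list of dicts, best first, with "confidence" (0 to 1); they miss things now and then, are a little off and sometimes report something else, mostly with a low value. They report only what shows in the picture. A call takes as long as a camera call.
- ctrl.find_in(query, camera): "bbox" ([centre column, centre row, width, height] in pixels, round what is visible of it).
- ctrl.outline_of(query, camera): "mask" (420x560 bool, what is visible of it) and "bbox" ([centre column, centre row, width, height] in pixels, round what is visible of it).
The state is a dict: "time": time; "joint_positions": joint angles; "qd": joint speeds; "joint_torque": joint torques, N m; "position": TCP position; "tool_rot": TCP orientation; "ft_force": force on the tool from outside, world axes, zero at the start; "torque": the same for the moment, N m; "grip_width": opening from 0.0 (shut) to 1.0 (fully open); "grip_force": force on a finger pad.
Only numpy, scipy, OpenCV 4.12 (cv2) and the standard library are available. Lean on these libraries where they do the work, as an engineer would, in place of code of your own. Each camera call takes 0.05 s, during which the arm holds its last target. There are 200 camera calls.

## Working session

There is one attempt and no reset: what is moved stays moved. The work goes in short steps, Python scripts to look and compute and a shell command to move; the robot and the scene stay as the last step left them, time stands still between calls to the robot, and variables do not carry over. Pictures are saved under pics/ and viewed, at most 14 in all, crops included, and the job is handed in when it is done.

```bash
mkdir -p pics; cat > h.py <<'E'
import numpy as np, cv2, json
from bench import ctrl
from scipy.spatial.transform import Rotation as R
def cloud(im, st=None):
    d=im["depth"].astype(float); K=np.array(im["camera_matrix"]); D=np.array(im["dist_coeffs"],float)
    h,w=d.shape; u,v=np.meshgrid(np.arange(w),np.arange(h))
    p=cv2.undistortPoints(np.stack([u,v],-1).reshape(-1,1,2).astype(np.float64),K,D).reshape(h,w,2)
    P=np.stack([p[...,0]*d,-p[...,1]*d,-d],-1)
    if "extrinsics" in im: T=np.array(im["extrinsics"])
    else:
        T=np.eye(4);T[:3,:3]=R.from_rotvec(st["tool_rot"]).as_matrix();T[:3,3]=st["position"];T=T@np.array(im["tool_from_camera"])
    W=P@T[:3,:3].T+T[:3,3]; W[d==0]=np.nan
    return W
def save(im,n): cv2.imwrite("pics/"+n,im["color"][...,::-1])
def shot(cam):
    st=ctrl.get_state(); im=ctrl.get_image(cam); return im,cloud(im,st)
def rect(P):
    c,s,a=cv2.minAreaRect((P[:,:2]*1000).astype(np.float32))
    if s[0]<s[1]: s=s[::-1]; a+=90
    a=(a+90)%180-90
    return np.round(c,1),np.round(s,1),round(a,1)
E
python3 - <<'E'
from h import *
print(ctrl.get_state())
for c in ("scene","top","wrist"):
    im,W=shot(c); save(im,c+"0.png"); np.save(c+"0.npy",W)
    if c!="wrist":
        for n in "case_long lid_long case_wide lid_wide case_square lid_square tray mat meter breadboard solder_reel tip_cleaner plug".split():
            for r in ctrl.outline_of(n,c)[:2]:
                m=r["mask"]; P=W[m]; P=P[~np.isnan(P[:,0])]
                if len(P)<20: continue
                z=np.percentile(P[:,2],[5,50,95]); 
                T=P[P[:,2]>z[2]-.006]
                print(c,n,round(r["confidence"],2),np.round(r["bbox"]),np.round(z*1000), *rect(T))
E
```

```text
{'time': 0.0, 'joint_positions': array([-1.29093044,  0.32183908, -0.07005687,  1.45167252,  0.02258681,
        1.37079489, -0.05687076]), 'qd': array([-0.00251865, -0.00265606,  0.00047423,  0.00219398, -0.00118892,
       -0.00086386,  0.00168738]), 'joint_torque': array([-5.01539198e-04, -4.91292965e+01, -4.03942857e-01, -3.12515938e+01,
       -6.38347096e-02,  4.40697314e-02,  1.77578886e-04]), 'position': array([0.17064121, 0.62664998, 0.23245207]), 'tool_rot': array([-4.16167153e-01, -3.11374091e+00,  3.01677320e-03]), 'ft_force': array([ 0.43914493, -0.6301903 , -0.54375719]), 'torque': array([ 0.00735952, -0.00758377,  0.00179785]), 'grip_force': 0.0, 'grip_width': 1.0034554890569551}
scene case_long 0.84 [151. 165.  35.  40.] [ 3. 16. 36.] [ 579.3 -381.5] [128.6  57.5] 14.7
scene lid_long 0.96 [198. 181.  39.  31.] [ 3. 13. 16.] [ 559.3 -226.3] [127.3  57.9] 1.4
scene case_wide 0.66 [190. 130.  34.  33.] [ 6. 22. 42.] [ 398.7 -351.1] [95.8 68.1] 1.5
scene lid_wide 0.58 [377. 196.  27.  27.] [ 9. 14. 17.] [389.8 232.9] [91.2 64.4] 9.1
scene lid_wide 0.51 [149. 164.  40.  40
[... 1535 characters left out ...]
.6] -74.4
top tray 0.74 [290. 201.  84.  85.] [ 0.  4. 14.] [595.2  -2.1] [238.6 228.3] -1.9
top mat 0.59 [141. 238.  68.  83.] [-1.  2.  6.] [524.4 441.3] [221.5 199.7] 4.7
top meter 0.72 [287. 217.  47.  24.] [31. 36. 41.] [543.5   4. ] [128.9  64.6] 85.9
top breadboard 0.75 [286. 185.  57.  25.] [ 9. 14. 18.] [648.1  -3.1] [164.7  56.5] -88.7
top solder_reel 0.93 [352. 160.  18.  24.] [ 2. 44. 48.] [ 708.2 -203.4] [54.1 53.6] -80.3
top solder_reel 0.34 [221. 167.  18.  22.] [-1. 25. 31.] [707.6 189.5] [41.6 31. ] -31.8
top tip_cleaner 0.88 [407. 155.  25.  23.] [ 8. 44. 49.] [ 710.6 -369. ] [60.5 58.7] -50.0
top plug 0.81 [221. 169.  16.  24.] [ 1. 25. 31.] [707.6 189.5] [41.6 31. ] -31.8
```

View pics/top0.png

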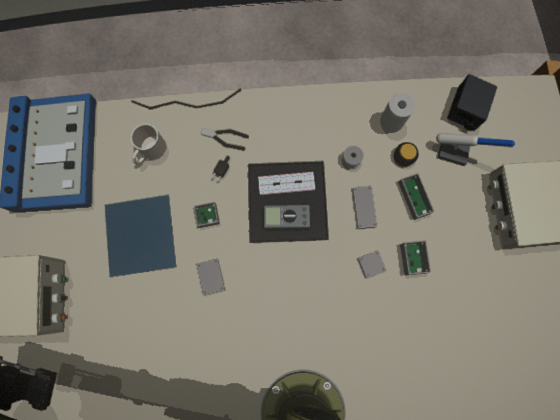

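View pics/scene0.png

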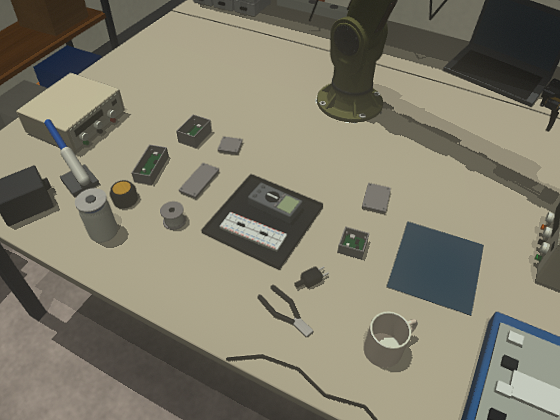

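```bash
cat > go.py <<'E'
import sys
from h import *
# usage: go.py x y z yaw(deg of tool y) in mm ; prints shift/turn units for successive calls, tool pointing down
def plan(x,y,z,yaw):
    s=ctrl.get_state(); p=np.array(s["position"]); R0=R.from_rotvec(s["tool_rot"])
    a=np.radians(yaw); yv=np.array([np.cos(a),np.sin(a),0]); zv=np.array([0,0,-1.]); xv=np.cross(yv,zv)
    R1=R.from_matrix(np.stack([xv,yv,zv],1)); t=np.array([x,y,z])/1000.
    rv=(R0.inv()*R1).as_rotvec()
    n=1
    while True:
        out=[];ok=True
        for i in range(n):
            Ri=R0*R.from_rotvec(rv*i/n); d=Ri.inv().apply((t-p)/n)/.25; w=np.degrees(rv/n)/30
            ok&=abs(d).max()<=1 and abs(w).max()<=1
            out.append((np.round(d,3).tolist(),np.round(w,3).tolist(),int(np.ceil(max(np.linalg.norm(t-p)/n/.05,np.degrees(np.linalg.norm(rv))/n/8.59)))))
        if ok: break
        n+=1
    for o in out: print(*o)
if __name__=="__main__":
    s=ctrl.get_state(); yv=R.from_rotvec(s["tool_rot"]).as_matrix()[:,1]
    print("t",round(s["time"],2),"p",np.round(s["position"]*1000,1),"yaw",round(np.degrees(np.arctan2(yv[1],yv[0])),1),"q7",round(s["joint_positions"][6],2),"f",np.round(s["ft_force"],1),"w",round(s["grip_width"]*87,1),"gf",round(s["grip_force"],1))
    if len(sys.argv)>4: plan(*map(float,sys.argv[1:5]))
E
python3 go.py 544 3.5 160 -4
```

```text
t 1.45 p [170.7 627.2 233.6] yaw 74.8 q7 -0.06 f [ 0.3 -0.6 -0.2] w 87.0 gf 0.0
[-0.699, -0.672, 0.098] [0.0, -0.0, 0.875] 5
[-0.924, -0.293, 0.098] [0.0, -0.0, 0.875] 5
[-0.958, 0.146, 0.098] [0.0, -0.0, 0.875] 5
```

```bash

python3 -m inch '[{"slide":[-0.7,-0.672,0.098],"angular":[0,0,0.875],"claw":1},{"slide":[-0.7,-0.672,0.098],"angular":[0,0,0.875],"claw":1},{"slide":[-0.7,-0.672,0.098],"angular":[0,0,0.875],"claw":1},{"slide":[-0.7,-0.672,0.098],"angular":[0,0,0.875],"claw":1},{"slide":[-0.7,-0.672,0.098],"angular":[0,0,0.875],"claw":1},{"slide":[-0.7,-0.672,0.098],"angular":[0,0,0.875],"claw":1}]' 25
python3 -m inch '[{"slide":[-0.924,-0.293,0.098],"angular":[0,0,0.875],"claw":1},{"slide":[-0.924,-0.293,0.098],"angular":[0,0,0.875],"claw":1},{"slide":[-0.924,-0.293,0.098],"angular":[0,0,0.875],"claw":1},{"slide":[-0.924,-0.293,0.098],"angular":[0,0,0.875],"claw":1},{"slide":[-0.924,-0.293,0.098],"angular":[0,0,0.875],"claw":1},{"slide":[-0.924,-0.293,0.098],"angular":[0,0,0.875],"claw":1}]'
python3 -m inch '[{"slide":[-0.958,0.146,0.098],"angular":[0,0,0.875],"claw":1},{"slide":[-0.958,0.146,0.098],"angular":[0,0,0.875],"claw":1},{"slide":[-0.958,0.146,0.098],"angular":[0,0,0.875],"claw":1},{"slide":[-0.958,0.146,0.098],"angular":[0,0,0.875],"claw":1},{"slide":[-0.958,0.146,0.098],"angular":[0,0,0.875],"claw":1},{"slide":[-0.958,0.146,0.098],"angular":[0,0,0.875],"claw":1},{"slide":[-0.958,0.146,0.098],"angular":[0,0,0.875],"claw":1},{"slide":[-0.958,0.146,0.098],"angular":[0,0,0.875],"claw":1}]'
python3 - <<'E'
from h import *
im,W=shot("wrist"); save(im,"w1.png"); print(im["tool_from_camera"])
for n in ("meter","breadboard","tray"):
    for r in ctrl.outline_of(n,"wrist")[:1]:
        P=W[r["mask"]]; P=P[~np.isnan(P[:,0])]; z=np.percentile(P[:,2],[5,50,95]); T=P[P[:,2]>z[2]-.011]
        print(n,r["confidence"],np.round(z*1000),*rect(T))
E
python3 go.py 544 3.5 20 -4
```

```text
time: 2.05
position: [0.3001, 0.413, 0.2089]
tool_rot: [1.126, 2.93, -0.003]
ft_force: [-1.0, -0.1, 0.4]
grip_width: 0.996
grip_force: 0.0
time: 2.65
position: [0.423, 0.2053, 0.1845]
tool_rot: [1.763, 2.598, -0.001]
ft_force: [0.6, -0.5, 1.0]
grip_width: 1.001
grip_force: 0.0
time: 3.45
position: [0.5443, 0.0057, 0.16]
tool_rot: [-2.294, -2.145, -0.001]
ft_force: [-0.3, -0.4, 0.3]
grip_width: 1.0
grip_force: 0.0
[[ 6.98901082e-04  9.69136206e-01  2.46524900e-01  6.66660430e-02]
 [ 9.99999754e-01 -6.91689285e-04 -1.15849476e-04  1.05277154e-04]
 [ 5.82447105e-05  2.46524921e-01 -9.69136451e-01 -1.52658194e-01]
 [ 0.00000000e+00  0.00000000e+00  0.00000000e+00  1.00000000e+00]]
meter 0.86 [36. 38. 42.] [544.3  11.8] [116.4  66.1] 86.4
breadboard 0.59 [14. 16. 17.] [632.7   8.5] [143.6  88.4] 89.7
tray 0.67 [ 4.  6. 15.] [594.8  -2.1] [238.5 229. ] -1.9
t 3.65 p [544.4   5.1 160.3] yaw -3.8 q7 -0.04 f [-0.8  0.1 -0.6] w 87.0 gf 0.0
[-0.007, -0.001, 0.561] [0.001, -0.002, 0.006] 3
```

View pics/w1.png

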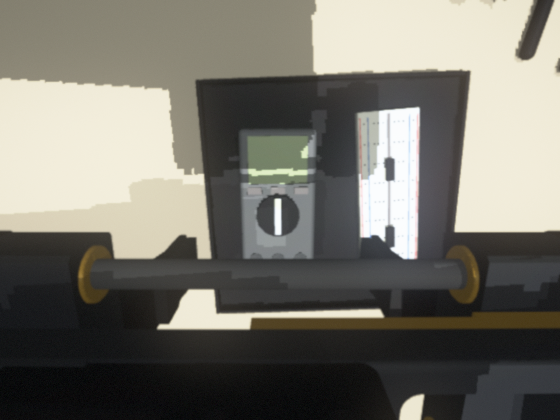

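```bash

python3 -m inch '[{"slide":[-0.007,0,0.561],"angular":[0,0,0],"claw":1},{"slide":[-0.007,0,0.561],"angular":[0,0,0],"claw":1},{"slide":[-0.007,0,0.561],"angular":[0,0,0],"claw":1},{"slide":[-0.007,0,0.561],"angular":[0,0,0],"claw":1},{"slide":[-0.007,0,0.561],"angular":[0,0,0],"claw":-1},{"slide":[-0.007,0,0.561],"angular":[0,0,0],"claw":-1},{"slide":[-0.007,0,0.561],"angular":[0,0,0],"claw":-1},{"slide":[-0.007,0,0.561],"angular":[0,0,0],"claw":-1},{"slide":[-0.007,0,0.561],"angular":[0,0,0],"claw":-1},{"slide":[-0.007,0,0.561],"angular":[0,0,0],"claw":-1}]' 35
python3 -m inch '[{"slide":[0,0,-0.2],"angular":[0,0,0],"claw":-1},{"slide":[0,0,-0.4],"angular":[0,0,0],"claw":-1},{"slide":[0,0,-0.5],"angular":[0,0,0],"claw":-1},{"slide":[0,0,-0.5],"angular":[0,0,0],"claw":-1}]'
python3 go.py 472 436 140 4
```

```text
time: 4.65
position: [0.5443, 0.0021, 0.0204]
tool_rot: [-2.296, -2.143, -0.001]
ft_force: [-3.4, 0.0, 6.1]
grip_width: 0.757
grip_force: 35.0
time: 5.05
position: [0.5474, 0.0016, 0.1487]
tool_rot: [2.294, 2.14, 0.011]
ft_force: [1.0, 0.2, -3.6]
grip_width: 0.759
grip_force: 35.0
t 5.05 p [547.4   1.6 148.7] yaw -4.0 q7 -0.03 f [ 1.   0.2 -3.6] w 66.0 gf 35.0
[0.856, -0.211, 0.018] [0.008, -0.002, -0.133] 5
[0.869, -0.151, 0.018] [0.008, -0.002, -0.133] 5
```

```bash

python3 -m inch '[{"slide":[0.856,-0.21,0.018],"angular":[0,0,-0.133],"claw":-1},{"slide":[0.856,-0.21,0.018],"angular":[0,0,-0.133],"claw":-1},{"slide":[0.856,-0.21,0.018],"angular":[0,0,-0.133],"claw":-1},{"slide":[0.856,-0.21,0.018],"angular":[0,0,-0.133],"claw":-1},{"slide":[0.856,-0.21,0.018],"angular":[0,0,-0.133],"claw":-1}]'
python3 -m inch '[{"slide":[0.87,-0.15,0.018],"angular":[0,0,-0.133],"claw":-1},{"slide":[0.87,-0.15,0.018],"angular":[0,0,-0.133],"claw":-1},{"slide":[0.87,-0.15,0.018],"angular":[0,0,-0.133],"claw":-1},{"slide":[0.87,-0.15,0.018],"angular":[0,0,-0.133],"claw":-1},{"slide":[0.87,-0.15,0.018],"angular":[0,0,-0.133],"claw":-1},{"slide":[0.87,-0.15,0.018],"angular":[0,0,-0.133],"claw":-1},{"slide":[0.87,-0.15,0.018],"angular":[0,0,-0.133],"claw":-1},{"slide":[0.87,-0.15,0.018],"angular":[0,0,-0.133],"claw":-1}]'
python3 go.py 472 436 21 4
```

```text
time: 5.55
position: [0.5035, 0.2249, 0.1378]
tool_rot: [-2.211, -2.227, 0.003]
ft_force: [-0.3, -0.7, -2.3]
grip_width: 0.76
grip_force: 3.5
time: 6.35
position: [0.4702, 0.4337, 0.1346]
tool_rot: [2.145, 2.294, -0.004]
ft_force: [-0.3, -0.3, -2.7]
grip_width: 0.759
grip_force: 35.0
t 6.35 p [470.2 433.7 134.6] yaw 3.8 q7 -0.63 f [-0.3 -0.3 -2.7] w 66.0 gf 35.0
[0.01, 0.008, 0.454] [-0.001, 0.005, -0.005] 3
```

```bash
python3 - <<'E'
from h import *
im,W=shot("wrist"); save(im,"w2.png"); st=ctrl.get_state(); print(st["position"])
for r in ctrl.outline_of("meter","wrist")[:2]:
    P=W[r["mask"]]; P=P[~np.isnan(P[:,0])]; z=np.percentile(P[:,2],[1,5,25,50,75,95]); print(r["confidence"],r["bbox"],np.round(z*1000,1),*rect(P))
E
```

```text
[0.47041675 0.43383089 0.1351215 ]
0.6 [276.5, 220.4, 154.2, 197.8] [148.9 150.2 151.3 151.9 152.5 155.7] [451.9 455.4] [100.7  89.9] 3.4
```

View pics/w2.png

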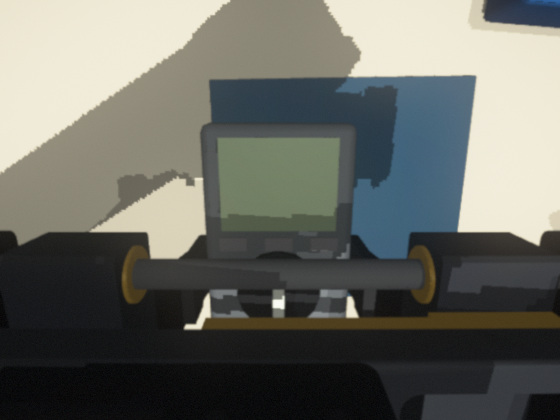

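```bash

python3 -m inch '[{"slide":[0.01,0.008,0.2],"angular":[0,0,0],"claw":-1},{"slide":[0.01,0.008,0.38],"angular":[0,0,0],"claw":-1},{"slide":[0.01,0.008,0.44],"angular":[0,0,0],"claw":-1},{"slide":[0.01,0.008,0.458],"angular":[0,0,0],"claw":-1},{"slide":[0.01,0.008,0.458],"angular":[0,0,0],"claw":-1},{"slide":[0.01,0.008,0.458],"angular":[0,0,0],"claw":1},{"slide":[0.01,0.008,0.458],"angular":[0,0,0],"claw":1},{"slide":[0.01,0.008,0.458],"angular":[0,0,0],"claw":1},{"slide":[0.01,0.008,0.458],"angular":[0,0,0],"claw":1}]'
python3 -m inch '[{"slide":[0,0,-0.2],"angular":[0,0,0],"claw":1},{"slide":[0,0,-0.4],"angular":[0,0,0],"claw":1},{"slide":[0,0,-0.55],"angular":[0,0,0],"claw":1},{"slide":[0,0,-0.55],"angular":[0,0,0],"claw":0.6}]'
python3 go.py 648 -3.5 140 1.5
```

```text
time: 7.35
position: [0.4718, 0.4396, 0.0226]
tool_rot: [-2.142, -2.298, -0.003]
ft_force: [0.1, -0.1, -0.6]
grip_width: 0.978
grip_force: 0.0
time: 7.75
position: [0.4744, 0.4417, 0.1666]
tool_rot: [-2.142, -2.297, -0.02]
ft_force: [0.9, 0.3, 0.6]
grip_width: 0.967
grip_force: 0.0
t 7.75 p [474.4 441.7 166.6] yaw 4.0 q7 -0.63 f [0.9 0.3 0.6] w 84.1 gf 0.0
[-0.913, 0.284, 0.048] [0.009, -0.009, 0.042] 5
[-0.906, 0.304, 0.05] [0.009, -0.009, 0.042] 5
```

```bash

python3 -m inch '[{"slide":[-0.913,0.284,0.048],"angular":[0,0,0.042],"claw":0.6},{"slide":[-0.913,0.284,0.048],"angular":[0,0,0.042],"claw":0.6},{"slide":[-0.913,0.284,0.048],"angular":[0,0,0.042],"claw":0.6},{"slide":[-0.913,0.284,0.048],"angular":[0,0,0.042],"claw":0.6},{"slide":[-0.913,0.284,0.048],"angular":[0,0,0.042],"claw":0.6}]'
python3 -m inch '[{"slide":[-0.906,0.304,0.05],"angular":[0,0,0.042],"claw":0.6},{"slide":[-0.906,0.304,0.05],"angular":[0,0,0.042],"claw":0.6},{"slide":[-0.906,0.304,0.05],"angular":[0,0,0.042],"claw":0.6},{"slide":[-0.906,0.304,0.05],"angular":[0,0,0.042],"claw":0.6},{"slide":[-0.906,0.304,0.05],"angular":[0,0,0.042],"claw":0.6},{"slide":[-0.906,0.304,0.05],"angular":[0,0,0.042],"claw":0.6},{"slide":[-0.906,0.304,0.05],"angular":[0,0,0.042],"claw":0.6},{"slide":[-0.906,0.304,0.05],"angular":[0,0,0.042],"claw":0.6}]'
python3 go.py 648 -3.5 17 1.3
python3 - <<'E'
from h import *
for cam in ("top","wrist"):
    im,W=shot(cam); 
    for r in ctrl.outline_of("breadboard",cam)[:1]+ (ctrl.outline_of("meter",cam)[:1] if cam=="top" else []):
        P=W[r["mask"]]; P=P[~np.isnan(P[:,0])]; z=np.percentile(P[:,2],[5,50,95]);P=P[P[:,2]>z[2]-.011]; print(r["confidence"],np.round(z*1000,1),*rect(P))
E
```

```text
time: 8.25
position: [0.5588, 0.2124, 0.1466]
tool_rot: [2.17, 2.271, -0.001]
ft_force: [0.8, -0.4, 0.8]
grip_width: 0.804
grip_force: 0.0
time: 9.05
position: [0.6443, -0.0043, 0.1339]
tool_rot: [-2.189, -2.251, -0.001]
ft_force: [0.3, 0.1, 0.2]
grip_width: 0.798
grip_force: 0.0
t 9.05 p [644.3  -4.3 133.9] yaw 1.6 q7 0.16 f [0.3 0.1 0.2] w 69.4 gf 0.0
[0.002, 0.015, 0.467] [-0.001, -0.003, 0.01] 3
0.59 [21.5 34.8 39.4] [472.2 441.6] [133.   65.5] -86.1
0.66 [14.4 15.6 17.2] [648.3  12.8] [133.2  56. ] -88.8
```

```bash

python3 -m inch '[{"slide":[0.002,0.015,0.2],"angular":[0,0,0],"claw":0.6},{"slide":[0.002,0.015,0.38],"angular":[0,0,0],"claw":0.6},{"slide":[0.002,0.015,0.467],"angular":[0,0,0],"claw":0.6},{"slide":[0.002,0.015,0.467],"angular":[0,0,0],"claw":0.6},{"slide":[0.002,0.015,0.467],"angular":[0,0,0],"claw":0.6}]'
python3 go.py 648 -3.5 16.5 1.3
```

```text
time: 9.8
position: [0.6485, -0.0051, 0.0176]
tool_rot: [-2.192, -2.251, -0.0]
ft_force: [-0.4, -0.2, -0.4]
grip_width: 0.798
grip_force: 0.0
t 9.8 p [648.5  -5.1  17.6] yaw 1.5 q7 0.21 f [-0.4 -0.2 -0.4] w 69.4 gf 0.0
[0.007, -0.002, 0.004] [0.0, -0.0, 0.008] 1
```

```bash

python3 -m inch '[{"slide":[0,0,0.004],"angular":[0,0,0],"claw":-1},{"slide":[0,0,0.004],"angular":[0,0,0],"claw":-1},{"slide":[0,0,0.004],"angular":[0,0,0],"claw":-1},{"slide":[0,0,0.004],"angular":[0,0,0],"claw":-1},{"slide":[0,0,0.004],"angular":[0,0,0],"claw":-1}]' 35
python3 -m inch '[{"slide":[0,0,-0.15],"angular":[0,0,0],"claw":-1},{"slide":[0,0,-0.35],"angular":[0,0,0],"claw":-1},{"slide":[0,0,-0.48],"angular":[0,0,0],"claw":-1},{"slide":[0,0,-0.48],"angular":[0,0,0],"claw":-1}]'
python3 go.py 574 446 140 4
```

```text
time: 10.3
position: [0.6484, -0.0056, 0.0166]
tool_rot: [-2.192, -2.25, -0.0]
ft_force: [-0.6, 0.5, 0.7]
grip_width: 0.629
grip_force: 35.0
time: 10.7
position: [0.6521, -0.0064, 0.1427]
tool_rot: [2.188, 2.245, 0.012]
ft_force: [0.3, 0.3, -0.2]
grip_width: 0.631
grip_force: 35.0
t 10.7 p [652.1  -6.4 142.7] yaw 1.5 q7 0.16 f [ 0.3  0.3 -0.2] w 54.9 gf 35.0
[0.908, -0.133, 0.005] [0.01, -0.0, -0.042] 5
[0.911, -0.113, 0.005] [0.01, -0.0, -0.042] 5
```

```bash

python3 -m inch '[{"slide":[0.908,-0.133,0.005],"angular":[0,0,-0.042],"claw":-1},{"slide":[0.908,-0.133,0.005],"angular":[0,0,-0.042],"claw":-1},{"slide":[0.908,-0.133,0.005],"angular":[0,0,-0.042],"claw":-1},{"slide":[0.908,-0.133,0.005],"angular":[0,0,-0.042],"claw":-1},{"slide":[0.908,-0.133,0.005],"angular":[0,0,-0.042],"claw":-1}]'
python3 -m inch '[{"slide":[0.911,-0.113,0.005],"angular":[0,0,-0.042],"claw":-1},{"slide":[0.911,-0.113,0.005],"angular":[0,0,-0.042],"claw":-1},{"slide":[0.911,-0.113,0.005],"angular":[0,0,-0.042],"claw":-1},{"slide":[0.911,-0.113,0.005],"angular":[0,0,-0.042],"claw":-1},{"slide":[0.911,-0.113,0.005],"angular":[0,0,-0.042],"claw":-1},{"slide":[0.911,-0.113,0.005],"angular":[0,0,-0.042],"claw":-1},{"slide":[0.911,-0.113,0.005],"angular":[0,0,-0.042],"claw":-1},{"slide":[0.911,-0.113,0.005],"angular":[0,0,-0.042],"claw":-1}]'
python3 go.py 574 446 17 4
```

```text
time: 11.2
position: [0.6069, 0.2261, 0.134]
tool_rot: [-2.159, -2.278, 0.0]
ft_force: [-0.1, 0.1, -1.1]
grip_width: 0.628
grip_force: 35.0
time: 12.0
position: [0.5711, 0.4441, 0.1334]
tool_rot: [2.144, 2.294, -0.002]
ft_force: [-0.0, -0.6, -1.1]
grip_width: 0.627
grip_force: 35.0
t 12.0 p [571.1 444.1 133.4] yaw 3.9 q7 -0.5 f [-0.  -0.6 -1.1] w 54.6 gf 35.0
[0.008, 0.012, 0.465] [-0.0, 0.004, -0.004] 3
```

```bash

python3 -m inch '[{"slide":[0.008,0.012,0.2],"angular":[0,0,0],"claw":-1},{"slide":[0.008,0.012,0.38],"angular":[0,0,0],"claw":-1},{"slide":[0.008,0.012,0.45],"angular":[0,0,0],"claw":-1},{"slide":[0.008,0.012,0.468],"angular":[0,0,0],"claw":-1},{"slide":[0.008,0.012,0.468],"angular":[0,0,0],"claw":-1},{"slide":[0.008,0.012,0.468],"angular":[0,0,0],"claw":-1},{"slide":[0.008,0.012,0.468],"angular":[0,0,0],"claw":0.6},{"slide":[0.008,0.012,0.468],"angular":[0,0,0],"claw":0.6},{"slide":[0.008,0.012,0.468],"angular":[0,0,0],"claw":0.6},{"slide":[0.008,0.012,0.468],"angular":[0,0,0],"claw":0.6}]'
python3 -m inch '[{"slide":[0,0,-0.15],"angular":[0,0,0],"claw":0.6},{"slide":[0,0,-0.35],"angular":[0,0,0],"claw":0.6},{"slide":[0,0,-0.62],"angular":[0,0,0],"claw":1},{"slide":[0,0,-0.62],"angular":[0,0,0],"claw":1}]'
python3 - <<'E'
from h import *
im,W=shot("scene"); 
for n in "meter breadboard mat case_square lid_wide case_long case_wide lid_long lid_square".split():
    for r in ctrl.outline_of(n,"scene")[:1]:
        P=W[r["mask"]]; P=P[~np.isnan(P[:,0])]; z=np.percentile(P[:,2],[5,50,95]);P=P[P[:,2]>z[2]-.009]; print(n,r["confidence"],np.round(z*1000,1),*rect(P))
E
python3 go.py 568.3 236.5 150 -82
```

```text
time: 13.0
position: [0.5732, 0.4489, 0.0176]
tool_rot: [2.142, 2.298, 0.001]
ft_force: [0.5, 0.2, -0.5]
grip_width: 0.788
grip_force: 0.0
time: 13.4
position: [0.5756, 0.4501, 0.1794]
tool_rot: [2.142, 2.297, 0.016]
ft_force: [1.4, 0.8, 1.0]
grip_width: 0.907
grip_force: 0.0
meter 0.88 [ 3.  31.8 37.9] [551.3 446.8] [225.1 132.2] 4.3
breadboard 0.75 [ 3.4 11.8 15.7] [575.1 450.6] [164.8  60.5] -85.9
mat 0.62 [-1.1  2.1  5.7] [539.8 444.2] [257.1 210.7] 2.4
case_square 0.77 [ 2.5 14.8 32.6] [568.4 235.7] [69.2 62.6] 7.5
lid_wide 0.72 [ 5.7 13.6 17.1] [390.3 233.3] [96.8 65. ] 9.5
case_long 0.81 [ 2.1 15.5 35. ] [ 578.1 -382.1] [131.4  60. ] 15.1
case_wide 0.64 [ 2.3 22.4 43. ] [ 398.5 -353.6] [97.5 67.4] 1.3
lid_long 0.78 [ 9.5 13.  16.3] [ 558.2 -225.5] [127.   56.1] 1.7
lid_square 0.87 [ 4.7 12.7 17. ] [ 392.  -228.4] [66.5 61.9] 17.5
t 13.9 p [572.5 448.2 170.4] yaw 4.0 q7 -0.51 f [ 0.8 -1.   0.7] w 86.6 gf 0.0
[-0.281, -0.025, 0.028] [-0.0, 0.002, 0.956] 4
[-0.259, 0.113, 0.027] [-0.0, 0.002, 0.956] 4
[-0.173, 0.223, 0.027] [-0.0, 0.002, 0.956] 4
```

```bash

python3 go.py 568.3 236.5 90 7.5
```

```text
t 13.9 p [572.5 448.2 170.4] yaw 4.0 q7 -0.51 f [ 0.8 -1.   0.7] w 86.6 gf 0.0
[-0.843, -0.075, 0.323] [-0.004, 0.003, -0.117] 5
```

```bash

python3 -m inch '[{"slide":[-0.843,-0.075,0.2],"angular":[0,0,-0.117],"claw":1},{"slide":[-0.843,-0.075,0.2],"angular":[0,0,-0.117],"claw":1},{"slide":[-0.843,-0.075,0.323],"angular":[0,0,-0.117],"claw":1},{"slide":[-0.843,-0.075,0.323],"angular":[0,0,-0.117],"claw":1},{"slide":[-0.843,-0.075,0.323],"angular":[0,0,-0.117],"claw":1},{"slide":[-0.843,-0.075,0.323],"angular":[0,0,-0.117],"claw":1},{"slide":[-0.843,-0.075,0.323],"angular":[0,0,-0.117],"claw":1},{"slide":[-0.843,-0.075,0.323],"angular":[0,0,-0.117],"claw":1}]'
python3 go.py 568.3 236.5 25 7.5
```

```text
time: 14.7
position: [0.5692, 0.2391, 0.0917]
tool_rot: [-2.068, -2.364, -0.002]
ft_force: [0.3, 0.2, 0.1]
grip_width: 1.0
grip_force: 0.0
t 14.7 p [569.2 239.1  91.7] yaw 7.6 q7 -0.18 f [0.3 0.2 0.1] w 87.0 gf 0.0
[-0.01, -0.005, 0.267] [0.002, -0.002, 0.004] 2
```

```bash

python3 -m inch '[{"slide":[-0.01,-0.005,0.15],"angular":[0,0,0],"claw":1},{"slide":[-0.01,-0.005,0.267],"angular":[0,0,0],"claw":1},{"slide":[-0.01,-0.005,0.267],"angular":[0,0,0],"claw":1},{"slide":[-0.01,-0.005,0.267],"angular":[0,0,0],"claw":1},{"slide":[-0.01,-0.005,0.267],"angular":[0,0,0],"claw":-1},{"slide":[-0.01,-0.005,0.267],"angular":[0,0,0],"claw":-1},{"slide":[-0.01,-0.005,0.267],"angular":[0,0,0],"claw":-1},{"slide":[-0.01,-0.005,0.267],"angular":[0,0,0],"claw":-1},{"slide":[-0.01,-0.005,0.267],"angular":[0,0,0],"claw":-1}]' 30
python3 go.py
python3 -m inch '[{"slide":[0,0,-0.15],"angular":[0,0,0],"claw":-1},{"slide":[0,0,-0.32],"angular":[0,0,0],"claw":-1},{"slide":[0,0,-0.32],"angular":[0,0,0],"claw":-1}]'
python3 go.py 657 63 105 -2
```

```text
time: 15.6
position: [0.5686, 0.2347, 0.0254]
tool_rot: [2.071, 2.362, 0.002]
ft_force: [-0.2, 0.6, 2.6]
grip_width: 0.71
grip_force: 30.0
t 15.6 p [568.6 234.7  25.4] yaw 7.5 q7 -0.14 f [-0.2  0.6  2.6] w 61.8 gf 30.0
time: 15.9
position: [0.5722, 0.2357, 0.1107]
tool_rot: [2.069, 2.359, 0.016]
ft_force: [1.3, 1.3, -0.3]
grip_width: 0.711
grip_force: 30.0
t 15.9 p [572.2 235.7 110.7] yaw 7.5 q7 -0.18 f [ 1.3  1.3 -0.3] w 61.9 gf 30.0
[-0.729, 0.246, 0.023] [0.019, -0.009, 0.316] 4
```

```bash

python3 -m inch '[{"slide":[-0.729,0.246,0.02],"angular":[0,0,0.316],"claw":-1},{"slide":[-0.729,0.246,0.02],"angular":[0,0,0.316],"claw":-1},{"slide":[-0.729,0.246,0.02],"angular":[0,0,0.316],"claw":-1},{"slide":[-0.729,0.246,0.02],"angular":[0,0,0.316],"claw":-1},{"slide":[-0.729,0.246,0.02],"angular":[0,0,0.316],"claw":-1},{"slide":[-0.729,0.246,0.02],"angular":[0,0,0.316],"claw":-1},{"slide":[-0.729,0.246,0.02],"angular":[0,0,0.316],"claw":-1},{"slide":[-0.729,0.246,0.02],"angular":[0,0,0.316],"claw":-1}]'
python3 go.py 657 63 30 -2
```

```text
time: 16.7
position: [0.6524, 0.0641, 0.0991]
tool_rot: [-2.255, -2.185, -0.0]
ft_force: [0.3, 0.5, -1.4]
grip_width: 0.712
grip_force: 30.0
t 16.7 p [652.4  64.1  99.1] yaw -1.8 q7 0.01 f [ 0.3  0.5 -1.4] w 61.9 gf 30.0
[-0.004, 0.019, 0.276] [-0.002, -0.002, 0.007] 2
```

```bash

python3 -m inch '[{"slide":[0.004,0.019,0.12],"angular":[0,0,0],"claw":-1},{"slide":[0.004,0.019,0.22],"angular":[0,0,0],"claw":-1},{"slide":[0.004,0.019,0.27],"angular":[0,0,0],"claw":-1},{"slide":[0.004,0.019,0.279],"angular":[0,0,0],"claw":-1},{"slide":[0.004,0.019,0.279],"angular":[0,0,0],"claw":-1},{"slide":[0.004,0.019,0.279],"angular":[0,0,0],"claw":-1},{"slide":[0.004,0.019,0.279],"angular":[0,0,0],"claw":1},{"slide":[0.004,0.019,0.279],"angular":[0,0,0],"claw":1},{"slide":[0.004,0.019,0.279],"angular":[0,0,0],"claw":1},{"slide":[0.004,0.019,0.279],"angular":[0,0,0],"claw":1}]'
python3 -m inch '[{"slide":[0,0,-0.15],"angular":[0,0,0],"claw":1},{"slide":[0,0,-0.35],"angular":[0,0,0],"claw":1},{"slide":[0,0,-0.62],"angular":[0,0,0],"claw":1},{"slide":[0,0,-0.62],"angular":[0,0,0],"claw":1},{"slide":[0,0,-0.62],"angular":[0,0,0],"claw":1}]'
python3 - <<'E'
from h import *
for c in ("wrist","top"):
    im,W=shot(c); 
    for r in ctrl.outline_of("case_square",c)[:1]:
        P=W[r["mask"]]; P=P[~np.isnan(P[:,0])]; z=np.percentile(P[:,2],[5,50,95]);P=P[P[:,2]>.030]; print(c,r["confidence"],np.round(z*1000,1),*rect(P))
E
python3 go.py 558 -227 160 -88.5
```

```text
time: 17.7
position: [0.658, 0.0626, 0.0302]
tool_rot: [2.259, 2.183, 0.001]
ft_force: [0.9, -0.4, -0.2]
grip_width: 0.961
grip_force: 0.0
time: 18.2
position: [0.6601, 0.0625, 0.1893]
tool_rot: [2.257, 2.18, 0.01]
ft_force: [0.0, 0.2, -0.4]
grip_width: 1.003
grip_force: 0.0
wrist 0.55 [ 9.5 17.2 37.9] [658.8  65. ] [62.5 61.9] 88.0
t 18.4 p [656.6  62.7 182.6] yaw -2.0 q7 -0.02 f [ 1.3 -0.3 -0.5] w 86.8 gf 0.0
[-0.391, -0.118, 0.031] [-0.001, 0.002, 0.962] 4
[-0.399, 0.085, 0.03] [-0.001, 0.002, 0.962] 4
[-0.309, 0.267, 0.03] [-0.001, 0.002, 0.962] 4
```

```bash

python3 go.py 391.5 -228.5 130 17
```

```text
t 18.4 p [656.6  62.7 182.6] yaw -2.0 q7 -0.02 f [ 1.3 -0.3 -0.5] w 86.8 gf 0.0
[-0.6, -0.51, 0.107] [-0.003, -0.0, -0.316] 4
[-0.508, -0.602, 0.106] [-0.003, -0.0, -0.316] 4
```

```bash

python3 -m inch '[{"slide":[-0.6,-0.51,0.107],"angular":[0,0,-0.316],"claw":1},{"slide":[-0.6,-0.51,0.107],"angular":[0,0,-0.316],"claw":1},{"slide":[-0.6,-0.51,0.107],"angular":[0,0,-0.316],"claw":1},{"slide":[-0.6,-0.51,0.107],"angular":[0,0,-0.316],"claw":1},{"slide":[-0.6,-0.51,0.107],"angular":[0,0,-0.316],"claw":1}]'
python3 -m inch '[{"slide":[-0.508,-0.602,0.106],"angular":[0,0,-0.316],"claw":1},{"slide":[-0.508,-0.602,0.106],"angular":[0,0,-0.316],"claw":1},{"slide":[-0.508,-0.602,0.106],"angular":[0,0,-0.316],"claw":1},{"slide":[-0.508,-0.602,0.106],"angular":[0,0,-0.316],"claw":1},{"slide":[-0.508,-0.602,0.106],"angular":[0,0,-0.316],"claw":1},{"slide":[-0.508,-0.602,0.106],"angular":[0,0,-0.316],"claw":1},{"slide":[-0.508,-0.602,0.106],"angular":[0,0,-0.316],"claw":1},{"slide":[-0.508,-0.602,0.106],"angular":[0,0,-0.316],"claw":1}]'
cat > look.py <<'E'
import sys
from h import *
n,c,z0=sys.argv[1],sys.argv[2],float(sys.argv[3])/1000
im,W=shot(c)
if len(sys.argv)>4: save(im,sys.argv[4])
for r in ctrl.outline_of(n,c)[:2]:
    P=W[r["mask"]]; P=P[~np.isnan(P[:,0])]; z=np.percentile(P[:,2],[5,50,95]);P=P[abs(P[:,2]-z0)<.006]
    if len(P)>20: print(n,c,round(r["confidence"],2),np.round(r["bbox"]),np.round(z*1000,1),*rect(P))
E
python3 look.py lid_square wrist 15
python3 look.py lid_square top 15
python3 go.py 391.5 -228.5 18 17
```

```text
time: 18.9
position: [0.5189, -0.0892, 0.1553]
tool_rot: [-2.079, -2.349, 0.009]
ft_force: [0.2, -0.9, -0.3]
grip_width: 1.002
grip_force: 0.0
time: 19.7
position: [0.3935, -0.2273, 0.1313]
tool_rot: [-1.865, -2.528, 0.001]
ft_force: [-0.6, 0.0, 0.1]
grip_width: 0.999
grip_force: 0.0
lid_square wrist 0.72 [276. 205.  76.  76.] [15.2 16.5 17.7] [ 391.1 -229.4] [62.1 61.9] -73.9
lid_square top 0.6 [368. 263.  16.  24.] [10.2 14.4 18.9] [ 389.8 -219.8] [56.1 39.6] 17.2
t 19.9 p [ 393.1 -227.9  131.5] yaw 17.1 q7 0.74 f [-0.  -0.1  0.1] w 87.1 gf 0.0
[-0.0, -0.006, 0.454] [-0.001, 0.0, 0.003] 3
```

```bash

python3 -m inch '[{"slide":[-0.003,-0.009,0.2],"angular":[0,0,0.03],"claw":1},{"slide":[-0.003,-0.009,0.35],"angular":[0,0,0.03],"claw":1},{"slide":[-0.003,-0.009,0.456],"angular":[0,0,0.03],"claw":1},{"slide":[-0.003,-0.009,0.456],"angular":[0,0,0.03],"claw":1},{"slide":[-0.003,-0.009,0.456],"angular":[0,0,0.03],"claw":1},{"slide":[-0.003,-0.009,0.456],"angular":[0,0,0.03],"claw":1}]' 30
python3 go.py 391.1 -229.4 17.5 16.2
```

```text
time: 20.5
position: [0.3921, -0.2304, 0.0191]
tool_rot: [1.887, 2.509, 0.002]
ft_force: [0.4, -0.4, 1.1]
grip_width: 1.003
grip_force: 0.0
t 20.5 p [ 392.1 -230.4   19.1] yaw 16.1 q7 0.9 f [ 0.4 -0.4  1.1] w 87.2 gf 0.0
[0.005, -0.003, 0.006] [0.005, 0.003, -0.003] 1
```

```bash

python3 -m inch '[{"slide":[0.005,-0.003,0.006],"angular":[0,0,0],"claw":1},{"slide":[0.005,-0.003,0.006],"angular":[0,0,0],"claw":-1},{"slide":[0.005,-0.003,0.006],"angular":[0,0,0],"claw":-1},{"slide":[0.005,-0.003,0.006],"angular":[0,0,0],"claw":-1},{"slide":[0.005,-0.003,0.006],"angular":[0,0,0],"claw":-1},{"slide":[0.005,-0.003,0.006],"angular":[0,0,0],"claw":-1}]' 30
python3 go.py
python3 -m inch '[{"slide":[0,0,-0.15],"angular":[0,0,0],"claw":-1},{"slide":[0,0,-0.35],"angular":[0,0,0],"claw":-1},{"slide":[0,0,-0.45],"angular":[0,0,0],"claw":-1},{"slide":[0,0,-0.45],"angular":[0,0,0],"claw":-1}]'
python3 go.py 658 63.5 120 -2
```

```text
time: 21.1
position: [0.3898, -0.2289, 0.0162]
tool_rot: [1.889, 2.51, 0.001]
ft_force: [-0.6, -0.7, 1.9]
grip_width: 0.705
grip_force: 30.0
t 21.1 p [ 389.8 -228.9   16.2] yaw 16.1 q7 0.9 f [-0.6 -0.7  1.9] w 61.4 gf 30.0
time: 21.5
position: [0.3923, -0.23, 0.1321]
tool_rot: [1.884, 2.505, 0.006]
ft_force: [0.2, -0.8, -0.6]
grip_width: 0.711
grip_force: 30.0
t 21.5 p [ 392.3 -230.   132.1] yaw 16.1 q7 0.72 f [ 0.2 -0.8 -0.6] w 61.9 gf 30.0
[0.417, 0.673, 0.028] [0.007, 0.002, 0.302] 4
[0.517, 0.599, 0.026] [0.007, 0.002, 0.302] 4
```

```bash

python3 -m inch '[{"slide":[0.417,0.673,0.028],"angular":[0,0,0.302],"claw":-1},{"slide":[0.417,0.673,0.028],"angular":[0,0,0.302],"claw":-1},{"slide":[0.417,0.673,0.028],"angular":[0,0,0.302],"claw":-1},{"slide":[0.417,0.673,0.028],"angular":[0,0,0.302],"claw":-1},{"slide":[0.417,0.673,0.028],"angular":[0,0,0.302],"claw":-1}]'
python3 -m inch '[{"slide":[0.517,0.6,0.026],"angular":[0,0,0.302],"claw":-1},{"slide":[0.517,0.6,0.026],"angular":[0,0,0.302],"claw":-1},{"slide":[0.517,0.6,0.026],"angular":[0,0,0.302],"claw":-1},{"slide":[0.517,0.6,0.026],"angular":[0,0,0.302],"claw":-1},{"slide":[0.517,0.6,0.026],"angular":[0,0,0.302],"claw":-1},{"slide":[0.517,0.6,0.026],"angular":[0,0,0.302],"claw":-1},{"slide":[0.517,0.6,0.026],"angular":[0,0,0.302],"claw":-1},{"slide":[0.517,0.6,0.026],"angular":[0,0,0.302],"claw":-1}]'
python3 go.py 658.3 65.4 60 -2
```

```text
time: 22.0
position: [0.5252, -0.0748, 0.1194]
tool_rot: [-2.068, -2.363, 0.0]
ft_force: [-0.4, -0.2, -0.2]
grip_width: 0.707
grip_force: 30.0
time: 22.8
position: [0.6546, 0.0623, 0.1149]
tool_rot: [-2.263, -2.178, 0.001]
ft_force: [-0.1, 0.5, 0.1]
grip_width: 0.71
grip_force: 30.0
t 22.8 p [654.6  62.3 114.9] yaw -2.2 q7 0.0 f [-0.1  0.5  0.1] w 61.8 gf 30.0
[0.013, 0.015, 0.219] [-0.001, 0.001, -0.006] 2
```

```bash

python3 -m inch '[{"slide":[0.013,0.015,0.12],"angular":[0,0,0],"claw":-1},{"slide":[0.013,0.015,0.219],"angular":[0,0,0],"claw":-1},{"slide":[0.013,0.015,0.219],"angular":[0,0,0],"claw":-1},{"slide":[0.013,0.015,0.219],"angular":[0,0,0],"claw":-1},{"slide":[0.013,0.015,0.219],"angular":[0,0,0],"claw":-1},{"slide":[0.013,0.015,0.219],"angular":[0,0,0],"claw":-1}]'
python3 look.py lid_square wrist 76 w3.png
python3 look.py case_square wrist 36 
python3 go.py 658.3 65.4 46 -2
```

```text
time: 23.4
position: [0.6604, 0.0674, 0.0622]
tool_rot: [2.26, 2.18, 0.004]
ft_force: [-0.0, -0.1, 0.4]
grip_width: 0.706
grip_force: 30.0
case_square wrist 0.74 [275. 192. 116.  19.] [ 7.  29.9 38.2] [659.7  94.9] [62.3  3. ] -2.0
t 23.6 p [659.6  67.8  61.1] yaw -2.0 q7 0.02 f [ 0.2  0.3 -1.3] w 61.7 gf 30.0
[-0.01, -0.005, 0.06] [0.002, -0.001, -0.001] 1
```

View pics/w3.png

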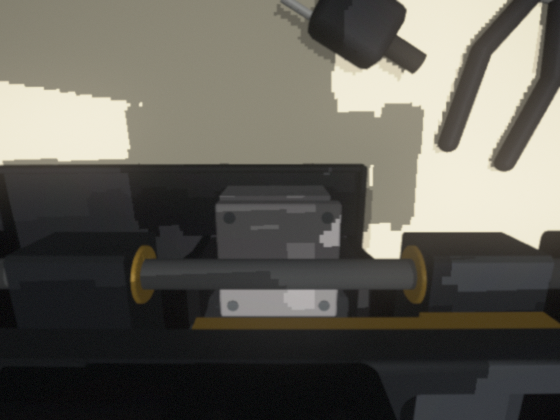

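```bash
cat > rel.py <<'E'
import sys
from h import *
# edges in tool frame: lid plate top (z near zl) and case rim (z near zc), over the part the wrist camera sees ahead of the fingers (tool x>15mm)
zl,zc,hx,hy=[float(a)/1000 for a in sys.argv[1:5]]   # half sizes along tool x,y
st=ctrl.get_state(); im,W=shot("wrist"); RT=R.from_rotvec(st["tool_rot"]).as_matrix()
Q=(W-st["position"])@RT
for nm,z in (("lid",zl),("case",zc)):
    m=(abs(W[...,2]-z)<.004)&(Q[...,0]>.012)&(Q[...,0]<hx+.02)&(abs(Q[...,1])<hy+.012)
    q=Q[m]*1000
    if len(q)<10: print(nm,"few",len(q)); continue
    print(nm,len(q),"z",round(np.median(W[m][:,2])*1000,1),"x",np.round(np.percentile(q[:,0],[1,99,99.8]),1),"y",np.round(np.percentile(q[:,1],[.5,1,99,99.5]),1),"-> far x centre",round(np.percentile(q[:,0],99.5)-hx*1000,1),"y centre",round((np.percentile(q[:,1],.5)+np.percentile(q[:,1],99.5))/2,1))
E
python3 rel.py 76 37.5 31 31
```

```text
lid few 0
case 647 z 37.3 x [25.9 28.5 28.6] y [-31.6 -31.4  29.2  29.5] -> far x centre -2.4 y centre -1.0
```

```bash
python3 rel.py 61.3 37.5 31 31; python3 go.py
```

```text
lid 4588 z 61.0 x [12.2 29.9 30.1] y [-30.3 -29.9  30.3  30.6] -> far x centre -1.0 y centre 0.2
case 624 z 37.2 x [26.  28.5 28.6] y [-31.6 -31.2  29.6  29.9] -> far x centre -2.5 y centre -0.9
t 23.7 p [659.4  67.8  60.6] yaw -2.0 q7 0.02 f [-0.8  0.6 -0.5] w 61.4 gf 30.0
```

```bash

python3 -m inch '[{"slide":[-0.006,-0.0045,0],"angular":[0,0,0],"claw":-1},{"slide":[-0.006,-0.0045,0.015],"angular":[0,0,0],"claw":-1},{"slide":[-0.006,-0.0045,0.03],"angular":[0,0,0],"claw":-1},{"slide":[-0.006,-0.0045,0.045],"angular":[0,0,0],"claw":-1},{"slide":[-0.006,-0.0045,0.056],"angular":[0,0,0],"claw":-1},{"slide":[-0.006,-0.0045,0.06],"angular":[0,0,0],"claw":-1},{"slide":[-0.006,-0.0045,0.06],"angular":[0,0,0],"claw":-1}]'
python3 go.py
```

```text
time: 24.4
position: [0.6585, 0.0662, 0.0462]
tool_rot: [2.26, 2.182, 0.001]
ft_force: [-2.1, -0.3, 5.4]
grip_width: 0.708
grip_force: 30.0
t 24.4 p [658.5  66.2  46.2] yaw -2.0 q7 0.03 f [-2.1 -0.3  5.4] w 61.6 gf 30.0
```

```bash

python3 -m inch '[{"slide":[0,0,0],"angular":[0,0,0],"claw":1},{"slide":[0,0,0],"angular":[0,0,0],"claw":1},{"slide":[0,0,0],"angular":[0,0,0],"claw":1},{"slide":[0,0,-0.1],"angular":[0,0,0],"claw":1},{"slide":[0,0,-0.3],"angular":[0,0,0],"claw":1},{"slide":[0,0,-0.5],"angular":[0,0,0],"claw":1},{"slide":[0,0,-0.5],"angular":[0,0,0],"claw":1},{"slide":[0,0,-0.5],"angular":[0,0,0],"claw":1}]'
python3 look.py lid_square wrist 46 w4.png
for c in case_wide case_long; do python3 look.py $c top 40; done
python3 go.py 398.5 -352.5 120 -88
```

```text
time: 25.2
position: [0.659, 0.0663, 0.172]
tool_rot: [2.259, 2.181, 0.005]
ft_force: [-0.1, 0.5, 0.3]
grip_width: 0.999
grip_force: 0.0
lid_square wrist 0.83 [278. 204.  70.  72.] [45.2 46.5 47.6] [658.7  65.2] [62.1 62.1] -1.9
case_wide top 0.97 [417. 260.  29.  36.] [ 5.  12.5 44.3] [ 398.  -352.1] [90.7 65.9] 0.7
case_long top 0.94 [416. 197.  38.  41.] [ 6.4 13.2 36.3] [ 579.4 -382.6] [124.5  58.9] 12.4
t 25.5 p [657.3  66.2 168.7] yaw -2.0 q7 -0.01 f [ 0.6 -0.1 -0.1] w 87.3 gf 0.0
[-0.57, -0.325, 0.066] [-0.001, 0.002, 0.955] 4
[-0.656, -0.012, 0.066] [-0.001, 0.002, 0.955] 4
[-0.581, 0.304, 0.065] [-0.001, 0.002, 0.955] 4
```

```bash

python3 -m inch '[{"slide":[-0.57,-0.325,0.066],"angular":[0,0,0.96],"claw":1},{"slide":[-0.57,-0.325,0.066],"angular":[0,0,0.96],"claw":1},{"slide":[-0.57,-0.325,0.066],"angular":[0,0,0.96],"claw":1},{"slide":[-0.57,-0.325,0.066],"angular":[0,0,0.96],"claw":1},{"slide":[-0.57,-0.325,0.066],"angular":[0,0,0.96],"claw":1}]'
python3 -m inch '[{"slide":[-0.656,-0.012,0.066],"angular":[0,0,0.96],"claw":1},{"slide":[-0.656,-0.012,0.066],"angular":[0,0,0.96],"claw":1},{"slide":[-0.656,-0.012,0.066],"angular":[0,0,0.96],"claw":1},{"slide":[-0.656,-0.012,0.066],"angular":[0,0,0.96],"claw":1},{"slide":[-0.656,-0.012,0.066],"angular":[0,0,0.96],"claw":1}]'
python3 -m inch '[{"slide":[-0.581,0.304,0.065],"angular":[0,0,0.96],"claw":1},{"slide":[-0.581,0.304,0.065],"angular":[0,0,0.96],"claw":1},{"slide":[-0.581,0.304,0.065],"angular":[0,0,0.96],"claw":1},{"slide":[-0.581,0.304,0.065],"angular":[0,0,0.96],"claw":1},{"slide":[-0.581,0.304,0.065],"angular":[0,0,0.96],"claw":1},{"slide":[-0.581,0.304,0.065],"angular":[0,0,0.96],"claw":1},{"slide":[-0.581,0.304,0.065],"angular":[0,0,0.96],"claw":1}]'
python3 look.py case_wide wrist 44
python3 go.py 398.5 -352.5 30 -88.7
```

```text
time: 26.0
position: [0.5699, -0.0767, 0.1533]
tool_rot: [-2.736, -1.543, 0.002]
ft_force: [-0.0, 0.5, 0.2]
grip_width: 1.002
grip_force: 0.0
time: 26.5
position: [0.4848, -0.2138, 0.1373]
tool_rot: [3.033, 0.82, 0.0]
ft_force: [0.4, 1.2, -0.8]
grip_width: 1.001
grip_force: 0.0
time: 27.2
position: [0.4009, -0.3492, 0.1209]
tool_rot: [-3.14, -0.053, -0.001]
ft_force: [-0.8, -0.2, -0.0]
grip_width: 0.999
grip_force: 0.0
case_wide wrist 0.58 [286. 207.  91. 104.] [ 5.4 12.7 45.7] [ 406.6 -353.4] [74.2 64.1] 1.3
t 27.3 p [ 400.2 -349.8  121. ] yaw -88.1 q7 -0.66 f [-0.6 -0.8  0.6] w 87.2 gf 0.0
[-0.007, 0.011, 0.364] [-0.001, -0.001, 0.018] 2
```

```bash

python3 -m inch '[{"slide":[-0.007,0.013,0.15],"angular":[0,0,0.018],"claw":1},{"slide":[-0.007,0.013,0.3],"angular":[0,0,0.018],"claw":1},{"slide":[-0.007,0.013,0.366],"angular":[0,0,0.018],"claw":1},{"slide":[-0.007,0.013,0.366],"angular":[0,0,0.018],"claw":1},{"slide":[-0.007,0.013,0.366],"angular":[0,0,0.018],"claw":-1},{"slide":[-0.007,0.013,0.366],"angular":[0,0,0.018],"claw":-1},{"slide":[-0.007,0.013,0.366],"angular":[0,0,0.018],"claw":-1},{"slide":[-0.007,0.013,0.366],"angular":[0,0,0.018],"claw":-1},{"slide":[-0.007,0.013,0.366],"angular":[0,0,0.018],"claw":-1}]' 30
python3 go.py
python3 -m inch '[{"slide":[0,0,-0.15],"angular":[0,0,0],"claw":-1},{"slide":[0,0,-0.35],"angular":[0,0,0],"claw":-1},{"slide":[0,0,-0.45],"angular":[0,0,0],"claw":-1},{"slide":[0,0,-0.45],"angular":[0,0,0],"claw":-1}]'
python3 go.py 539 67 130 -92
```

```text
time: 28.2
position: [0.3976, -0.3548, 0.0306]
tool_rot: [-3.141, -0.029, -0.003]
ft_force: [-0.0, 1.9, 7.2]
grip_width: 0.736
grip_force: 30.0
t 28.2 p [ 397.6 -354.8   30.6] yaw -88.9 q7 -0.54 f [-0.   1.9  7.2] w 64.0 gf 30.0
time: 28.6
position: [0.3986, -0.3569, 0.1457]
tool_rot: [3.138, 0.028, 0.011]
ft_force: [0.5, -0.3, -1.4]
grip_width: 0.732
grip_force: 30.0
t 28.6 p [ 398.6 -356.9  145.7] yaw -89.0 q7 -0.68 f [ 0.5 -0.3 -1.4] w 63.7 gf 30.0
[0.296, -0.843, 0.031] [0.003, -0.007, 0.05] 5
[0.273, -0.85, 0.031] [0.003, -0.007, 0.05] 5
```

```bash

python3 -m inch '[{"slide":[0.296,-0.843,0.031],"angular":[0,0,0.05],"claw":-1},{"slide":[0.296,-0.843,0.031],"angular":[0,0,0.05],"claw":-1},{"slide":[0.296,-0.843,0.031],"angular":[0,0,0.05],"claw":-1},{"slide":[0.296,-0.843,0.031],"angular":[0,0,0.05],"claw":-1},{"slide":[0.296,-0.843,0.031],"angular":[0,0,0.05],"claw":-1}]'
python3 -m inch '[{"slide":[0.273,-0.85,0.031],"angular":[0,0,0.05],"claw":-1},{"slide":[0.273,-0.85,0.031],"angular":[0,0,0.05],"claw":-1},{"slide":[0.273,-0.85,0.031],"angular":[0,0,0.05],"claw":-1},{"slide":[0.273,-0.85,0.031],"angular":[0,0,0.05],"claw":-1},{"slide":[0.273,-0.85,0.031],"angular":[0,0,0.05],"claw":-1},{"slide":[0.273,-0.85,0.031],"angular":[0,0,0.05],"claw":-1},{"slide":[0.273,-0.85,0.031],"angular":[0,0,0.05],"claw":-1},{"slide":[0.273,-0.85,0.031],"angular":[0,0,0.05],"claw":-1}]'
python3 go.py 539 67 35 -92
```

```text
time: 29.1
position: [0.4671, -0.1371, 0.1329]
tool_rot: [-3.139, 0.003, 0.002]
ft_force: [0.2, -0.3, -1.1]
grip_width: 0.731
grip_force: 30.0
time: 29.9
position: [0.5362, 0.0669, 0.126]
tool_rot: [3.14, -0.058, -0.002]
ft_force: [-0.6, -0.8, -1.7]
grip_width: 0.731
grip_force: 30.0
t 29.9 p [536.2  66.9 126. ] yaw -92.1 q7 -1.64 f [-0.6 -0.8 -1.7] w 63.6 gf 30.0
[0.012, -0.001, 0.364] [0.002, 0.002, -0.004] 2
```

```bash

python3 -m inch '[{"slide":[0.012,-0.001,0.15],"angular":[0,0,0],"claw":-1},{"slide":[0.012,-0.001,0.28],"angular":[0,0,0],"claw":-1},{"slide":[0.012,-0.001,0.35],"angular":[0,0,0],"claw":-1},{"slide":[0.012,-0.001,0.367],"angular":[0,0,0],"claw":-1},{"slide":[0.012,-0.001,0.367],"angular":[0,0,0],"claw":-1},{"slide":[0.012,-0.001,0.367],"angular":[0,0,0],"claw":-1},{"slide":[0.012,-0.001,0.367],"angular":[0,0,0],"claw":1},{"slide":[0.012,-0.001,0.367],"angular":[0,0,0],"claw":1},{"slide":[0.012,-0.001,0.367],"angular":[0,0,0],"claw":1},{"slide":[0.012,-0.001,0.367],"angular":[0,0,0],"claw":1}]'
python3 -m inch '[{"slide":[0,0,-0.15],"angular":[0,0,0],"claw":1},{"slide":[0,0,-0.35],"angular":[0,0,0],"claw":1},{"slide":[0,0,-0.55],"angular":[0,0,0],"claw":1},{"slide":[0,0,-0.55],"angular":[0,0,0],"claw":1},{"slide":[0,0,-0.55],"angular":[0,0,0],"claw":1}]'
python3 look.py case_wide wrist 48
python3 look.py lid_wide top 15
python3 look.py lid_wide scene 15
python3 go.py 389.5 233.3 130 -80.5
```

```text
time: 30.9
position: [0.54, 0.0693, 0.035]
tool_rot: [-3.141, 0.054, -0.001]
ft_force: [-0.1, 0.0, -0.1]
grip_width: 0.973
grip_force: 0.0
time: 31.4
position: [0.5407, 0.0696, 0.1737]
tool_rot: [-3.139, 0.053, -0.004]
ft_force: [-0.6, -0.3, -1.1]
grip_width: 0.998
grip_force: 0.0
case_wide wrist 0.73 [282. 203.  74. 107.] [ 9.4 17.  49.8] [540.1  67.4] [92.  64.2] -2.1
lid_wide top 0.96 [211. 276.  28.  34.] [10.8 14.5 18.5] [389.5 234. ] [89.9 60.8] 10.1
lid_wide scene 0.81 [377. 197.  30.  28.] [ 9.  13.6 17.1] [389.8 233.2] [96.4 64.9] 9.5
lid_wide scene 0.47 [433. 281.  74.  42.] [ 6.6 11.9 15.5] [574.3 450.7] [163.8  58.8] -86.0
t 31.7 p [539.  69. 171.] yaw -92.0 q7 -1.67 f [-0.7  0.2  0.5] w 87.2 gf 0.0
[-0.62, -0.636, 0.165] [0.002, 0.004, -0.382] 5
```

```bash

python3 -m inch '[{"slide":[-0.62,-0.636,0.165],"angular":[0,0,-0.382],"claw":1},{"slide":[-0.62,-0.636,0.165],"angular":[0,0,-0.382],"claw":1},{"slide":[-0.62,-0.636,0.165],"angular":[0,0,-0.382],"claw":1},{"slide":[-0.62,-0.636,0.165],"angular":[0,0,-0.382],"claw":1},{"slide":[-0.62,-0.636,0.165],"angular":[0,0,-0.382],"claw":1},{"slide":[-0.62,-0.636,0.165],"angular":[0,0,-0.382],"claw":1},{"slide":[-0.62,-0.636,0.165],"angular":[0,0,-0.382],"claw":1},{"slide":[-0.62,-0.636,0.165],"angular":[0,0,-0.382],"claw":1}]'
python3 look.py lid_wide wrist 16
python3 go.py 389.5 233.3 17.5 -80.5
```

```text
time: 32.5
position: [0.3915, 0.2323, 0.1311]
tool_rot: [3.131, 0.256, 0.001]
ft_force: [-0.4, 0.1, 0.8]
grip_width: 1.002
grip_force: 0.0
lid_wide wrist 0.7 [278. 206.  75.  98.] [15.3 16.5 17.6] [389.2 233. ] [91.7 64. ] 10.2
t 32.6 p [391.5 232.3 131.2] yaw -80.7 q7 -2.02 f [0.7 0.8 0.7] w 86.9 gf 0.0
[-0.008, -0.005, 0.455] [0.0, -0.001, -0.006] 3
```

```bash

python3 -m inch '[{"slide":[-0.008,-0.004,0.2],"angular":[0,0,-0.03],"claw":1},{"slide":[-0.008,-0.004,0.35],"angular":[0,0,-0.03],"claw":1},{"slide":[-0.008,-0.004,0.457],"angular":[0,0,-0.03],"claw":1},{"slide":[-0.008,-0.004,0.457],"angular":[0,0,-0.03],"claw":1},{"slide":[-0.008,-0.004,0.457],"angular":[0,0,-0.03],"claw":1},{"slide":[-0.008,-0.004,0.457],"angular":[0,0,-0.03],"claw":1},{"slide":[-0.008,-0.004,0.457],"angular":[0,0,-0.03],"claw":1},{"slide":[-0.008,-0.004,0.457],"angular":[0,0,-0.03],"claw":1}]' 30
python3 go.py 389.2 233 17 -79.8
```

```text
time: 33.4
position: [0.389, 0.2348, 0.018]
tool_rot: [-3.127, -0.284, -0.002]
ft_force: [-0.6, -0.4, 0.1]
grip_width: 1.002
grip_force: 0.0
t 33.4 p [389.  234.8  18. ] yaw -79.6 q7 -1.89 f [-0.6 -0.4  0.1] w 87.2 gf 0.0
[-0.0, 0.007, 0.004] [-0.003, -0.003, 0.006] 1
```

```bash

python3 -m inch '[{"slide":[0,0.004,0.003],"angular":[0,0,0],"claw":-1},{"slide":[0,0.004,0.003],"angular":[0,0,0],"claw":-1},{"slide":[0,0.004,0.003],"angular":[0,0,0],"claw":-1},{"slide":[0,0.004,0.003],"angular":[0,0,0],"claw":-1},{"slide":[0,0.004,0.003],"angular":[0,0,0],"claw":-1}]' 30
python3 go.py
python3 -m inch '[{"slide":[0,0,-0.15],"angular":[0,0,0],"claw":-1},{"slide":[0,0,-0.35],"angular":[0,0,0],"claw":-1},{"slide":[0,0,-0.45],"angular":[0,0,0],"claw":-1},{"slide":[0,0,-0.45],"angular":[0,0,0],"claw":-1}]'
python3 go.py 540 67.5 120 -92.1
```

```text
time: 33.9
position: [0.3884, 0.2332, 0.0161]
tool_rot: [-3.129, -0.285, 0.0]
ft_force: [0.2, -0.3, 1.4]
grip_width: 0.729
grip_force: 30.0
t 33.9 p [388.4 233.2  16.1] yaw -79.6 q7 -1.89 f [ 0.2 -0.3  1.4] w 63.4 gf 30.0
time: 34.3
position: [0.3908, 0.235, 0.1323]
tool_rot: [-3.123, -0.284, -0.009]
ft_force: [0.1, 0.9, -0.8]
grip_width: 0.728
grip_force: 30.0
t 34.3 p [390.8 235.  132.3] yaw -79.6 q7 -2.0 f [ 0.1  0.9 -0.8] w 63.3 gf 30.0
[0.466, 0.767, 0.048] [-0.011, -0.011, 0.417] 5
```

```bash

python3 -m inch '[{"slide":[0.466,0.767,0.048],"angular":[0,0,0.417],"claw":-1},{"slide":[0.466,0.767,0.048],"angular":[0,0,0.417],"claw":-1},{"slide":[0.466,0.767,0.048],"angular":[0,0,0.417],"claw":-1},{"slide":[0.466,0.767,0.048],"angular":[0,0,0.417],"claw":-1},{"slide":[0.466,0.767,0.048],"angular":[0,0,0.417],"claw":-1},{"slide":[0.466,0.767,0.048],"angular":[0,0,0.417],"claw":-1},{"slide":[0.466,0.767,0.048],"angular":[0,0,0.417],"claw":-1},{"slide":[0.466,0.767,0.048],"angular":[0,0,0.417],"claw":-1}]'
python3 go.py 540 67.5 73 -92.1
```

```text
time: 35.1
position: [0.5364, 0.0669, 0.1156]
tool_rot: [-3.141, 0.055, 0.003]
ft_force: [-1.1, 0.3, -0.6]
grip_width: 0.728
grip_force: 30.0
t 35.1 p [536.4  66.9 115.6] yaw -92.0 q7 -1.62 f [-1.1  0.3 -0.6] w 63.4 gf 30.0
[0.015, -0.003, 0.17] [-0.0, 0.004, 0.003] 1
```

```bash

python3 -m inch '[{"slide":[0.015,-0.003,0.1],"angular":[0,0,0],"claw":-1},{"slide":[0.015,-0.003,0.17],"angular":[0,0,0],"claw":-1},{"slide":[0.015,-0.003,0.17],"angular":[0,0,0],"claw":-1},{"slide":[0.015,-0.003,0.17],"angular":[0,0,0],"claw":-1},{"slide":[0.015,-0.003,0.17],"angular":[0,0,0],"claw":-1},{"slide":[0.015,-0.003,0.17],"angular":[0,0,0],"claw":-1}]'
python3 rel.py 73 49.5 46 32; python3 go.py 540 67.5 58.1 -92.1
```

```text
time: 35.7
position: [0.542, 0.0666, 0.0751]
tool_rot: [-3.14, 0.057, -0.003]
ft_force: [-1.0, 0.7, -0.3]
grip_width: 0.728
grip_force: 30.0
lid 9221 z 75.5 x [12.4 46.6 46.7] y [-31.  -30.6  31.5  31.9] -> far x centre 0.7 y centre 0.5
case few 1
t 35.75 p [542.   66.5  75. ] yaw -92.1 q7 -1.57 f [ 1.5  0.6 -0.4] w 63.9 gf 30.0
[-0.008, -0.004, 0.068] [-0.002, -0.003, 0.0] 1
```

```bash

python3 -m inch '[{"slide":[-0.011,-0.005,0.01],"angular":[0,0,0],"claw":-1},{"slide":[-0.011,-0.005,0.01],"angular":[0,0,0],"claw":-1},{"slide":[-0.011,-0.005,0.01],"angular":[0,0,0],"claw":-1},{"slide":[-0.011,-0.005,0.01],"angular":[0,0,0],"claw":-1}]'
python3 rel.py 73 49.5 46 32;python3 look.py case_wide wrist 49.5 w5.png; python3 go.py 540 67.5 58.1 -92.1
```

```text
time: 36.15
position: [0.5387, 0.0675, 0.0716]
tool_rot: [-3.141, 0.058, -0.0]
ft_force: [0.6, 0.3, -0.4]
grip_width: 0.728
grip_force: 30.0
lid 9185 z 71.9 x [12.4 46.5 46.7] y [-31.  -30.6  31.6  31.9] -> far x centre 0.6 y centre 0.4
case 624 z 49.4 x [45.  47.4 47.5] y [-32.  -31.6  30.9  31.4] -> far x centre 1.5 y centre -0.3
case_wide wrist 0.75 [278. 163. 120.  16.] [ 8.5 44.3 50.4] [584.9  66.1] [63.8  2.5] 88.0
t 36.3 p [538.8  67.4  71.6] yaw -92.1 q7 -1.57 f [ 0.9 -0.7  0.4] w 63.5 gf 30.0
[0.005, -0.0, 0.054] [-0.0, -0.0, -0.001] 1
```

View pics/w5.png

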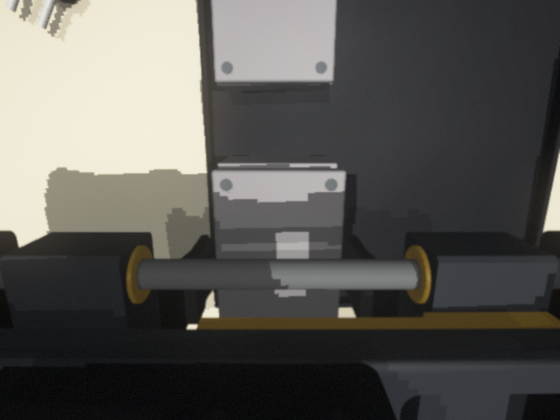

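```bash

python3 -m inch '[{"slide":[0.003,-0.003,0],"angular":[0,0,0],"claw":-1},{"slide":[0.003,-0.003,0.015],"angular":[0,0,0],"claw":-1},{"slide":[0.003,-0.003,0.03],"angular":[0,0,0],"claw":-1},{"slide":[0.003,-0.003,0.045],"angular":[0,0,0],"claw":-1},{"slide":[0.003,-0.003,0.054],"angular":[0,0,0],"claw":-1},{"slide":[0.003,-0.003,0.057],"angular":[0,0,0],"claw":-1},{"slide":[0.003,-0.003,0.057],"angular":[0,0,0],"claw":-1}]'
python3 go.py
python3 -m inch '[{"slide":[0,0,0],"angular":[0,0,0],"claw":1},{"slide":[0,0,0],"angular":[0,0,0],"claw":1},{"slide":[0,0,0],"angular":[0,0,0],"claw":1},{"slide":[0,0,-0.1],"angular":[0,0,0],"claw":1},{"slide":[0,0,-0.3],"angular":[0,0,0],"claw":1},{"slide":[0,0,-0.45],"angular":[0,0,0],"claw":1},{"slide":[0,0,-0.45],"angular":[0,0,0],"claw":1},{"slide":[0,0,-0.45],"angular":[0,0,0],"claw":1}]'
python3 look.py lid_wide wrist 58
python3 look.py case_long top 36
python3 look.py case_long scene 36
python3 go.py 579 -382.3 120 -76.5
```

```text
time: 37.0
position: [0.5394, 0.068, 0.0581]
tool_rot: [-3.141, 0.058, 0.002]
ft_force: [-3.1, -0.9, 9.2]
grip_width: 0.733
grip_force: 30.0
t 37.0 p [539.4  68.   58.1] yaw -92.1 q7 -1.56 f [-3.1 -0.9  9.2] w 63.8 gf 30.0
time: 37.8
position: [0.5398, 0.0685, 0.1703]
tool_rot: [-3.14, 0.058, -0.002]
ft_force: [-0.4, 0.1, -1.0]
grip_width: 0.998
grip_force: 0.0
lid_wide wrist 0.73 [281. 204.  79. 104.] [57.2 58.5 59.6] [540.2  67.4] [91.5 64.2] -2.0
case_long top 0.95 [416. 198.  33.  44.] [ 6.6 13.2 36.2] [ 578.5 -381.8] [122.3  59.2] 13.8
case_long scene 0.91 [152. 165.  37.  44.] [ 2.9 15.6 35.1] [ 579.5 -381.6] [129.1  57.8] 14.7
t 38.1 p [538.7  68.  168.6] yaw -92.1 q7 -1.66 f [-0.1 -0.5  0.2] w 86.7 gf 0.0
[0.114, 0.897, 0.098] [0.001, 0.002, -0.26] 5
[-0.009, 0.904, 0.098] [0.001, 0.002, -0.26] 5
```

```bash

python3 -m inch '[{"slide":[0.114,0.897,0.098],"angular":[0,0,-0.26],"claw":1},{"slide":[0.114,0.897,0.098],"angular":[0,0,-0.26],"claw":1},{"slide":[0.114,0.897,0.098],"angular":[0,0,-0.26],"claw":1},{"slide":[0.114,0.897,0.098],"angular":[0,0,-0.26],"claw":1},{"slide":[0.114,0.897,0.098],"angular":[0,0,-0.26],"claw":1}]'
python3 -m inch '[{"slide":[-0.009,0.904,0.098],"angular":[0,0,-0.26],"claw":1},{"slide":[-0.009,0.904,0.098],"angular":[0,0,-0.26],"claw":1},{"slide":[-0.009,0.904,0.098],"angular":[0,0,-0.26],"claw":1},{"slide":[-0.009,0.904,0.098],"angular":[0,0,-0.26],"claw":1},{"slide":[-0.009,0.904,0.098],"angular":[0,0,-0.26],"claw":1},{"slide":[-0.009,0.904,0.098],"angular":[0,0,-0.26],"claw":1},{"slide":[-0.009,0.904,0.098],"angular":[0,0,-0.26],"claw":1},{"slide":[-0.009,0.904,0.098],"angular":[0,0,-0.26],"claw":1}]'
python3 look.py case_long wrist 37
python3 go.py 579 -382.3 27 -76
```

```text
time: 38.6
position: [0.5585, -0.1616, 0.1445]
tool_rot: [3.136, 0.149, -0.002]
ft_force: [-0.2, 0.3, -0.0]
grip_width: 1.0
grip_force: 0.0
time: 39.4
position: [0.5804, -0.3801, 0.1201]
tool_rot: [-3.118, -0.371, 0.0]
ft_force: [-0.3, 1.1, -1.2]
grip_width: 1.006
grip_force: 0.0
case_long wrist 0.73 [280. 218.  80. 163.] [ 4.7 12.6 37.8] [ 578.1 -382.5] [124.6  56.3] 14.5
t 39.5 p [ 580.8 -379.8  120.7] yaw -76.4 q7 -0.48 f [ 0.6 -0.3 -0.3] w 87.1 gf 0.0
[-0.01, 0.008, 0.375] [-0.002, -0.001, -0.012] 2
```

```bash

python3 -m inch '[{"slide":[-0.013,0.008,0.15],"angular":[0,0,-0.03],"claw":1},{"slide":[-0.013,0.008,0.3],"angular":[0,0,-0.03],"claw":1},{"slide":[-0.013,0.008,0.377],"angular":[0,0,-0.03],"claw":1},{"slide":[-0.013,0.008,0.377],"angular":[0,0,-0.03],"claw":1},{"slide":[-0.013,0.008,0.377],"angular":[0,0,-0.03],"claw":-1},{"slide":[-0.013,0.008,0.377],"angular":[0,0,-0.03],"claw":-1},{"slide":[-0.013,0.008,0.377],"angular":[0,0,-0.03],"claw":-1},{"slide":[-0.013,0.008,0.377],"angular":[0,0,-0.03],"claw":-1},{"slide":[-0.013,0.008,0.377],"angular":[0,0,-0.03],"claw":-1}]' 30
python3 go.py
python3 -m inch '[{"slide":[0,0,-0.15],"angular":[0,0,0],"claw":-1},{"slide":[0,0,-0.35],"angular":[0,0,0],"claw":-1},{"slide":[0,0,-0.45],"angular":[0,0,0],"claw":-1},{"slide":[0,0,-0.45],"angular":[0,0,0],"claw":-1}]'
python3 go.py 593 -75 130 -92
```

```text
time: 40.4
position: [0.5775, -0.3845, 0.0274]
tool_rot: [-3.116, -0.393, -0.002]
ft_force: [-0.2, 0.9, 2.7]
grip_width: 0.641
grip_force: 30.0
t 40.4 p [ 577.5 -384.5   27.4] yaw -75.6 q7 -0.42 f [-0.2  0.9  2.7] w 55.8 gf 30.0
time: 40.8
position: [0.579, -0.387, 0.1443]
tool_rot: [3.112, 0.392, 0.01]
ft_force: [0.2, -1.0, -1.0]
grip_width: 0.638
grip_force: 30.0
t 40.8 p [ 579.  -387.   144.3] yaw -75.6 q7 -0.47 f [ 0.2 -1.  -1. ] w 55.5 gf 30.0
[0.182, -0.598, 0.026] [0.005, -0.006, 0.273] 4
[0.095, -0.617, 0.027] [0.005, -0.006, 0.273] 4
```

```bash

python3 -m inch '[{"slide":[0.182,-0.6,0.026],"angular":[0,0,0.273],"claw":-1},{"slide":[0.182,-0.6,0.026],"angular":[0,0,0.273],"claw":-1},{"slide":[0.182,-0.6,0.026],"angular":[0,0,0.273],"claw":-1},{"slide":[0.182,-0.6,0.026],"angular":[0,0,0.273],"claw":-1}]'
python3 -m inch '[{"slide":[0.095,-0.617,0.027],"angular":[0,0,0.273],"claw":-1},{"slide":[0.095,-0.617,0.027],"angular":[0,0,0.273],"claw":-1},{"slide":[0.095,-0.617,0.027],"angular":[0,0,0.273],"claw":-1},{"slide":[0.095,-0.617,0.027],"angular":[0,0,0.273],"claw":-1},{"slide":[0.095,-0.617,0.027],"angular":[0,0,0.273],"claw":-1},{"slide":[0.095,-0.617,0.027],"angular":[0,0,0.273],"claw":-1},{"slide":[0.095,-0.617,0.027],"angular":[0,0,0.273],"claw":-1},{"slide":[0.095,-0.617,0.027],"angular":[0,0,0.273],"claw":-1}]'
python3 go.py 593 -75 32 -92
```

```text
time: 41.2
position: [0.5852, -0.2178, 0.1298]
tool_rot: [-3.129, -0.186, 0.004]
ft_force: [0.8, 0.7, -2.1]
grip_width: 0.638
grip_force: 30.0
time: 42.0
position: [0.5906, -0.0745, 0.1258]
tool_rot: [3.14, -0.06, 0.0]
ft_force: [-0.3, 0.2, -0.8]
grip_width: 0.642
grip_force: 30.0
t 42.0 p [590.6 -74.5 125.8] yaw -92.2 q7 -1.26 f [-0.3  0.2 -0.8] w 55.8 gf 30.0
[0.01, 0.001, 0.375] [0.001, -0.0, -0.006] 2
```

```bash

python3 -m inch '[{"slide":[0.01,0.001,0.15],"angular":[0,0,0],"claw":-1},{"slide":[0.01,0.001,0.28],"angular":[0,0,0],"claw":-1},{"slide":[0.01,0.001,0.36],"angular":[0,0,0],"claw":-1},{"slide":[0.01,0.001,0.378],"angular":[0,0,0],"claw":-1},{"slide":[0.01,0.001,0.378],"angular":[0,0,0],"claw":-1},{"slide":[0.01,0.001,0.378],"angular":[0,0,0],"claw":-1},{"slide":[0.01,0.001,0.378],"angular":[0,0,0],"claw":1},{"slide":[0.01,0.001,0.378],"angular":[0,0,0],"claw":1},{"slide":[0.01,0.001,0.378],"angular":[0,0,0],"claw":1},{"slide":[0.01,0.001,0.378],"angular":[0,0,0],"claw":1}]'
python3 -m inch '[{"slide":[0,0,-0.15],"angular":[0,0,0],"claw":1},{"slide":[0,0,-0.35],"angular":[0,0,0],"claw":1},{"slide":[0,0,-0.55],"angular":[0,0,0],"claw":1},{"slide":[0,0,-0.55],"angular":[0,0,0],"claw":1},{"slide":[0,0,-0.55],"angular":[0,0,0],"claw":1}]'
python3 look.py case_long wrist 41
python3 look.py lid_long top 15
python3 go.py 559 -225.7 130 -88.7
```

```text
time: 43.0
position: [0.5935, -0.0725, 0.0315]
tool_rot: [-3.141, 0.055, -0.001]
ft_force: [0.3, -0.1, 1.0]
grip_width: 0.918
grip_force: 0.0
time: 43.5
position: [0.5942, -0.0725, 0.1702]
tool_rot: [-3.14, 0.054, -0.005]
ft_force: [-0.3, 1.2, -0.7]
grip_width: 1.003
grip_force: 0.0
case_long wrist 0.67 [280. 198.  69. 134.] [ 8.6 16.6 41.7] [598.4 -74.4] [116.8  56.1] -2.1
lid_long top 0.63 [364. 206.  21.  47.] [ 9.9 14.5 18.5] [ 559.7 -226.2] [123.8  54.8] 0.7
t 43.7 p [592.4 -72.3 167.1] yaw -92.0 q7 -1.28 f [0.8 0.5 0.1] w 87.0 gf 0.0
[-0.112, 0.618, 0.149] [0.0, 0.005, -0.11] 4
```

```bash

python3 -m inch '[{"slide":[-0.112,0.618,0.149],"angular":[0,0,-0.11],"claw":1},{"slide":[-0.112,0.618,0.149],"angular":[0,0,-0.11],"claw":1},{"slide":[-0.112,0.618,0.149],"angular":[0,0,-0.11],"claw":1},{"slide":[-0.112,0.618,0.149],"angular":[0,0,-0.11],"claw":1},{"slide":[-0.112,0.618,0.149],"angular":[0,0,-0.11],"claw":1},{"slide":[-0.112,0.618,0.149],"angular":[0,0,-0.11],"claw":1},{"slide":[-0.112,0.618,0.149],"angular":[0,0,-0.11],"claw":1}]'
python3 look.py lid_long wrist 16
python3 go.py 559 -225.7 17 -88.7
```

```text
time: 44.4
position: [0.5611, -0.2234, 0.1313]
tool_rot: [-3.14, -0.041, -0.0]
ft_force: [0.5, 0.1, -0.4]
grip_width: 1.005
grip_force: 0.0
lid_long wrist 0.56 [282. 198.  70. 129.] [15.3 16.5 17.7] [ 567.1 -227.2] [107.9  56.1] 1.1
t 44.5 p [ 561.1 -223.8  131.5] yaw -88.5 q7 -0.92 f [0.5 0.8 0.2] w 87.4 gf 0.0
[-0.009, 0.008, 0.458] [-0.001, -0.001, 0.007] 3
```

```bash

python3 -m inch '[{"slide":[-0.009,0.012,0.2],"angular":[0,0,0.01],"claw":1},{"slide":[-0.009,0.012,0.35],"angular":[0,0,0.01],"claw":1},{"slide":[-0.009,0.012,0.457],"angular":[0,0,0.01],"claw":1},{"slide":[-0.009,0.012,0.457],"angular":[0,0,0.01],"claw":1},{"slide":[-0.009,0.012,0.457],"angular":[0,0,0.01],"claw":1},{"slide":[-0.009,0.012,0.457],"angular":[0,0,0.01],"claw":1},{"slide":[-0.009,0.012,0.457],"angular":[0,0,0.01],"claw":1},{"slide":[-0.009,0.012,0.457],"angular":[0,0,0.01],"claw":1}]' 30
python3 go.py 559.1 -227.2 16.5 -88.9
```

```text
time: 45.3
position: [0.5586, -0.2291, 0.0185]
tool_rot: [-3.141, -0.028, -0.003]
ft_force: [0.2, -0.3, -0.2]
grip_width: 0.998
grip_force: 0.0
t 45.3 p [ 558.6 -229.1   18.5] yaw -89.0 q7 -0.83 f [ 0.2 -0.3 -0.2] w 86.8 gf 0.0
[0.002, -0.007, 0.008] [-0.0, -0.004, -0.003] 1
```

```bash

python3 -m inch '[{"slide":[0,-0.006,0.005],"angular":[0,0,0],"claw":-1},{"slide":[0,-0.006,0.005],"angular":[0,0,0],"claw":-1},{"slide":[0,-0.006,0.005],"angular":[0,0,0],"claw":-1},{"slide":[0,-0.006,0.005],"angular":[0,0,0],"claw":-1},{"slide":[0,-0.006,0.005],"angular":[0,0,0],"claw":-1},{"slide":[0,-0.006,0.005],"angular":[0,0,0],"claw":-1}]' 30
python3 go.py
python3 -m inch '[{"slide":[0,0,-0.15],"angular":[0,0,0],"claw":-1},{"slide":[0,0,-0.35],"angular":[0,0,0],"claw":-1},{"slide":[0,0,-0.45],"angular":[0,0,0],"claw":-1},{"slide":[0,0,-0.45],"angular":[0,0,0],"claw":-1}]'
python3 go.py 593.5 -73.5 100 -92.1
```

```text
time: 45.9
position: [0.5578, -0.2276, 0.0161]
tool_rot: [-3.141, -0.027, -0.0]
ft_force: [-0.1, 0.0, 0.0]
grip_width: 0.638
grip_force: 30.0
t 45.9 p [ 557.8 -227.6   16.1] yaw -89.0 q7 -0.83 f [-0.1  0.   0. ] w 55.5 gf 30.0
time: 46.3
position: [0.5602, -0.2291, 0.1328]
tool_rot: [3.14, 0.027, 0.012]
ft_force: [1.2, -0.7, -0.2]
grip_width: 0.638
grip_force: 30.0
t 46.3 p [ 560.2 -229.1  132.8] yaw -89.0 q7 -0.92 f [ 1.2 -0.7 -0.2] w 55.5 gf 30.0
[0.143, -0.62, 0.131] [0.003, -0.014, 0.103] 4
```

```bash

python3 -m inch '[{"slide":[0.143,-0.62,0.05],"angular":[0,0,0.103],"claw":-1},{"slide":[0.143,-0.62,0.05],"angular":[0,0,0.103],"claw":-1},{"slide":[0.143,-0.62,0.131],"angular":[0,0,0.103],"claw":-1},{"slide":[0.143,-0.62,0.131],"angular":[0,0,0.103],"claw":-1},{"slide":[0.143,-0.62,0.131],"angular":[0,0,0.103],"claw":-1},{"slide":[0.143,-0.62,0.131],"angular":[0,0,0.103],"claw":-1},{"slide":[0.143,-0.62,0.131],"angular":[0,0,0.103],"claw":-1},{"slide":[0.143,-0.62,0.131],"angular":[0,0,0.103],"claw":-1}]'
python3 go.py 592 -74 64 -92.1
```

```text
time: 47.1
position: [0.5907, -0.0746, 0.0964]
tool_rot: [3.14, -0.063, 0.002]
ft_force: [0.1, 0.4, -0.6]
grip_width: 0.641
grip_force: 30.0
t 47.1 p [590.7 -74.6  96.4] yaw -92.3 q7 -1.23 f [ 0.1  0.4 -0.6] w 55.8 gf 30.0
[0.005, -0.003, 0.13] [0.001, -0.002, -0.007] 1
```

```bash

python3 -m inch '[{"slide":[0.003,-0.003,0.07],"angular":[0,0,-0.007],"claw":-1},{"slide":[0.003,-0.003,0.13],"angular":[0,0,-0.007],"claw":-1},{"slide":[0.003,-0.003,0.13],"angular":[0,0,-0.007],"claw":-1},{"slide":[0.003,-0.003,0.13],"angular":[0,0,-0.007],"claw":-1},{"slide":[0.003,-0.003,0.13],"angular":[0,0,-0.007],"claw":-1},{"slide":[0.003,-0.003,0.13],"angular":[0,0,-0.007],"claw":-1}]'
python3 rel.py 64.5 41.5 62 28;python3 look.py case_long wrist 41.5 w6.png; python3 go.py 592 -74 50.1 -92.1
```

```text
time: 47.7
position: [0.5921, -0.0713, 0.0638]
tool_rot: [3.141, -0.051, 0.002]
ft_force: [-0.4, 0.2, 0.1]
grip_width: 0.636
grip_force: 30.0
lid 12281 z 64.3 x [12.6 62.6 63.1] y [-27.1 -26.8  27.6  28. ] -> far x centre 1.0 y centre 0.4
case 535 z 41.5 x [63.  65.1 65.1] y [-25.  -24.5  30.3  30.7] -> far x centre 3.1 y centre 2.8
case_long wrist 0.59 [282. 134. 105.   7.] [40.3 41.5 42.9] [656. -76.] [55.3  2.1] 88.2
t 47.85 p [591.9 -71.2  63.7] yaw -91.9 q7 -1.2 f [ 0.2 -0.7  0.1] w 55.6 gf 30.0
[0.001, 0.011, 0.055] [-0.0, -0.002, 0.008] 1
```

View pics/w6.png

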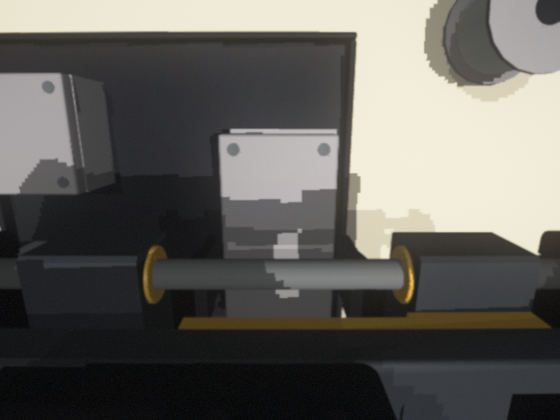

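```bash

python3 -m inch '[{"slide":[0.0075,0.0095,0.01],"angular":[0,0,0.007],"claw":-1},{"slide":[0.0075,0.0095,0.01],"angular":[0,0,0.007],"claw":-1},{"slide":[0.0075,0.0095,0.01],"angular":[0,0,0.007],"claw":-1},{"slide":[0.0075,0.0095,0.01],"angular":[0,0,0.007],"claw":-1}]'
python3 rel.py 62 41.5 62 28; python3 go.py 594 -74 50.1 -92.1
```

```text
time: 48.25
position: [0.5934, -0.0737, 0.0608]
tool_rot: [-3.141, 0.057, 0.0]
ft_force: [0.3, 0.2, 0.5]
grip_width: 0.636
grip_force: 30.0
lid 12277 z 61.2 x [12.6 62.7 63.1] y [-27.1 -26.8  27.6  27.9] -> far x centre 1.0 y centre 0.4
case 215 z 41.4 x [63.  63.6 63.6] y [-27.1 -26.7  27.7  28.1] -> far x centre 1.6 y centre 0.5
t 48.3 p [593.4 -73.7  60.8] yaw -92.1 q7 -1.2 f [ 0.3  0.1 -0.4] w 55.3 gf 30.0
[0.002, 0.001, 0.043] [-0.0, -0.0, 0.0] 1
```

```bash

python3 -m inch '[{"slide":[0.002,0,0.01],"angular":[0,0,0],"claw":-1},{"slide":[0.002,0,0.022],"angular":[0,0,0],"claw":-1},{"slide":[0.002,0,0.034],"angular":[0,0,0],"claw":-1},{"slide":[0.002,0,0.042],"angular":[0,0,0],"claw":-1},{"slide":[0.002,0,0.046],"angular":[0,0,0],"claw":-1},{"slide":[0.002,0,0.046],"angular":[0,0,0],"claw":-1}]'
python3 go.py
python3 -m inch '[{"slide":[0,0,0],"angular":[0,0,0],"claw":1},{"slide":[0,0,0],"angular":[0,0,0],"claw":1},{"slide":[0,0,0],"angular":[0,0,0],"claw":1},{"slide":[0,0,-0.1],"angular":[0,0,0],"claw":1},{"slide":[0,0,-0.3],"angular":[0,0,0],"claw":1},{"slide":[0,0,-0.5],"angular":[0,0,0],"claw":1},{"slide":[0,0,-0.7],"angular":[0,0,0],"claw":1},{"slide":[0,0,-0.7],"angular":[0,0,0],"claw":1},{"slide":[0,0,-0.7],"angular":[0,0,0],"claw":1}]'
python3 look.py lid_long wrist 51
for n in lid_wide lid_square meter breadboard plug solder_reel tip_cleaner; do python3 look.py $n scene 40 f.png|head -1; done
python3 - <<'E'
from h import *
im,W=shot("scene"); c=im["color"][100:360,90:530]; cv2.imwrite("pics/f2.png",cv2.resize(c[...,::-1],(792,468)))
for n,x,y in (("long",593,-74),("wide",540,67),("square",658,65)):
    m=(np.hypot(W[...,0]*1000-x,W[...,1]*1000-y)<26); print(n,np.round(np.percentile(W[m][:,2]*1000,[20,50,80]),1))
E
```

```text
time: 48.9
position: [0.594, -0.0737, 0.05]
tool_rot: [-3.14, 0.057, 0.0]
ft_force: [-2.4, -0.1, 5.6]
grip_width: 0.642
grip_force: 30.0
t 48.9 p [594.  -73.7  50. ] yaw -92.1 q7 -1.19 f [-2.4 -0.1  5.6] w 55.8 gf 30.0
time: 49.8
position: [0.5946, -0.0737, 0.2254]
tool_rot: [-3.14, 0.057, -0.004]
ft_force: [0.3, 0.0, 0.1]
grip_width: 0.996
grip_force: 0.0
lid_long wrist 0.97 [279. 190.  52. 118.] [49.3 50.5 51.7] [594.8 -74.3] [123.3  56. ] -2.0
lid_square scene 0.67 [275. 237.  29.  27.] [41.2 44.7 47.7] [658.6  63.8] [64.2 62.4] -2.5
meter scene 0.92 [444. 247.  62.  46.] [ 9.  33.4 38.7] [474.6 441. ] [130.2  65.4] -85.5
solder_reel scene 0.98 [174. 216.  28.  26.] [ 2.  42.6 47.2] [ 709.8 -206. ] [59.8 55.8] 21.8
tip_cleaner scene 0.9 [124. 193.  30.  28.] [ 4.6 40.2 46.7] [ 714.1 -368.2] [68.1 63.8] -88.4
long [ 47.6  49.9 349.4]
wide [55.4 56.8 58.3]
square [43.6 44.9 46.2]
```

View pics/f2.png

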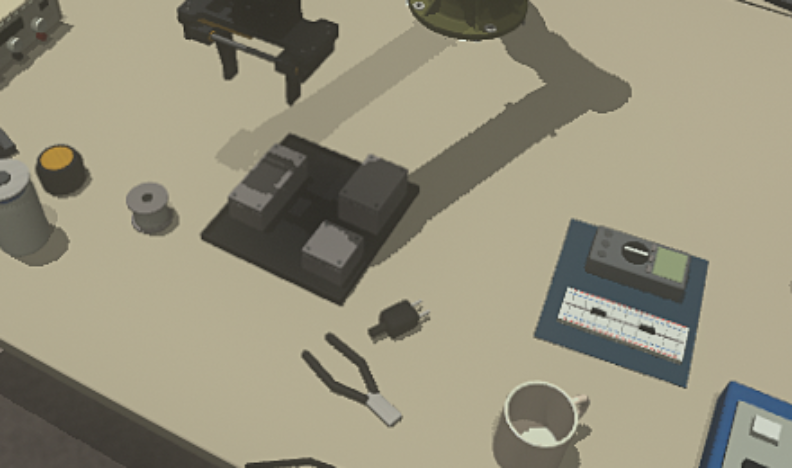

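The picture shows three lidded boxes in the tray, at about (265,185), (372,192) and (333,250). The meter and breadboard lie face up on the mat, at about (640,262) and (625,322). The plates measure 49, 57 and 45 mm high, which is what they should be when seated, and the bystanders have not moved.

```bash
python3 -c "
from bench import ctrl
print(ctrl.close_job())"
```

```text
the job is handed in; nothing more can be done
None
```

The job is handed in: the multimeter and breadboard lie face up on the mat, and all three cases stand in the tray with their own lids measured as fully seated.

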